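# Sort the microscope and hot-air parts back into their trays on a phone-repair bench

## Task

Put the loose parts on the repair bench away by kind: the round hot-air nozzle into the round dish, the square-footed hot-air nozzle into the square tray, both microscope eyepieces into the oblong tray, and the flux pot into the six-sided tray. Each must end standing upright on the floor of its tray; set them down without dropping or tipping any over, and leave the little board clamp where it is.

Things in the scene. Friction and masses are not known exactly. Their poses are not given: they have to be found in the camera images.
- round_nozzle: Round steel hot-air nozzle: collar 30 mm diameter and 18 mm high at the bottom, tapering by 26 mm height into a plain straight spout 13 mm in diameter up to the top at 54 mm; grip the spout, 30 to 54 mm up, from any side. 40 to 70 g. Loose, stands upright; origin at the centre of its underside, z up.
- square_nozzle: Square-footed steel hot-air nozzle: foot 40 x 40 mm, 16 mm high (sides along its x and y), a 30 x 30 mm step to 22 mm, then a round tube 24 mm in diameter up to the top at 54 mm; grip the tube, 25 to 54 mm up, from any side. 50 to 95 g. Loose, stands upright; origin at the centre of its underside, z up.
- eyepiece_a: Microscope eyepiece: bare metal barrel 34 mm diameter up to 24 mm, then a black rubber eyecup 40 mm diameter up to the top at 50 mm, a round lens on top; grip the eyecup. 60 to 110 g. Same as eyepiece_b, the two are interchangeable. Loose, stands upright; origin at the centre of its underside, z up.
- eyepiece_b: The second microscope eyepiece, same as eyepiece_a. Loose, stands upright; origin at the centre of its underside, z up.
- flux_pot: Closed white plastic flux pot: 43 mm diameter up to 22 mm, screw lid 44 mm diameter up to the top at 36 mm; grip the lid. 45 to 80 g. Loose, stands upright; origin at the centre of its underside, z up.
- round_dish: Round dish, the place of the round nozzle: outer diameter 64 mm, inner 58 mm. Grey plastic, fixed to the bench; floor 3 mm thick, rim 14 mm high over the bench, walls 3 mm thick. Origin at the centre of its underside, z up.
- square_tray: Square tray, the place of the square-footed nozzle: outer 84 x 84 mm, inner 78 x 78 mm, sides along its x and y. Grey plastic, fixed to the bench; floor 3 mm thick, rim 14 mm high over the bench, walls 3 mm thick. Origin at the centre of its underside, z up.
- oblong_tray: Oblong tray without divider, the place of both eyepieces: outer 70 mm along its x by 162 mm along its y, inner 64 x 156 mm; room for the two side by side along y, for example 38 mm either side of the centre. Grey plastic, fixed to the bench; floor 3 mm thick, rim 14 mm high over the bench, walls 3 mm thick. Origin at the centre of its underside, z up.
- hex_tray: Six-sided tray, the place of the flux pot: 74 mm across the flats inside, 80 mm outside; flats face along its x. Grey plastic, fixed to the bench; floor 3 mm thick, rim 14 mm high over the bench, walls 3 mm thick. Origin at the centre of its underside, z up.
- board_clamp: Small bare-aluminium board clamp holding a green circuit board, a bystander that must not be moved: 46 mm along its x, 68 mm along its y, 16 mm high. Loose, 250 g; origin at the centre of its underside. It stands among the five things. Nothing else in the area of the things and trays stands more than 30 mm above the bench (a flat logic board and a screwdriver lie there).
Mind the look-alikes: they are no part of the job. What is shaped like the eyepiece_b but pink or purple is not meant. Leave any pink look-alike of the eyepiece_a alone.

How it is judged (in metres and radians):
At the end, for the whole second after the job is handed in: Off tray centre at most: round nozzle 17 mm in the round dish; square-footed nozzle 22 mm along each side of the square tray; eyepieces 18 mm across, 64 mm along the oblong tray; flux pot 20 mm in the six-sided tray. Each upright within 0.12 rad, underside under 8 mm above the bench, at rest (horizontal distance between round_nozzle and round_dish below 0.017 m and x of square_nozzle in the frame of square_tray between -0.022 and 0.022 m and y of square_nozzle in the frame of square_tray between -0.022 and 0.022 m and x of eyepiece_a in the frame of oblong_tray between -0.018 and 0.018 m and y of eyepiece_a in the frame of oblong_tray between -0.064 and 0.064 m and x of eyepiece_b in the frame of oblong_tray between -0.018 and 0.018 m and y of eyepiece_b in the frame of oblong_tray between -0.064 and 0.064 m and horizontal distance between flux_pot and hex_tray below 0.02 m and height (world z) of each of round_nozzle, square_nozzle, eyepiece_a, eyepiece_b, flux_pot below 0.008 m and angle between each of round_nozzle, square_nozzle, eyepiece_a, eyepiece_b, flux_pot's own z axis and vertical below 0.12 rad and linear speed of each of round_nozzle, square_nozzle, eyepiece_a, eyepiece_b, flux_pot below 0.02 m/s); the robot touches nothing.
It fails at once if one of the five things is tipped over (leans more than 0.6 rad) (angle between any of round_nozzle, square_nozzle, eyepiece_a, eyepiece_b, flux_pot's own z axis and vertical above 0.6 rad).
It fails at once if one of the five things is dropped or flung (moves faster than 0.6 m/s with no finger on it, a free fall of about 18 mm) ((contact force between round_nozzle and the fingers below 0.05 N and linear speed of round_nozzle above 0.6 m/s) or (contact force between square_nozzle and the fingers below 0.05 N and linear speed of square_nozzle above 0.6 m/s) or (contact force between eyepiece_a and the fingers below 0.05 N and linear speed of eyepiece_a above 0.6 m/s) or (contact force between eyepiece_b and the fingers below 0.05 N and linear speed of eyepiece_b above 0.6 m/s) or (contact force between flux_pot and the fingers below 0.05 N and linear speed of flux_pot above 0.6 m/s)).
It fails at once if the board clamp is shifted by more than 15 mm (distance of board_clamp from where it was at the start of the episode above 0.015 m).
It also fails if it takes over 131 s, if anything falls off the work surface, if the arm or the gripper's body presses on something with over 40 N, if the wrist force passes 120 N, or if a joint passes its speed limit or range.

## Robot

A 6-joint arm with a two-finger parallel gripper is mounted at the origin on the work surface. World frame = base frame: x ahead of the robot, y to its left, z up, the work surface at z = 0. Lengths are in mm, angles in rad, forces in N, time in s.
With the tool pointing down it reaches from about 325 to 900 mm from the base axis. Payload 6.1 kg.
Tool frame: the origin (TCP) lies midway between the tips of the shut fingers; the grasp point (between the pads) lies r.hold_point_z behind it (r.hold_point_z is the distance from the TCP to the grasp point, in mm); z points along the fingers, y is the direction in which the jaws open and shut (so a half turn about z gives the same grasp; the last joint's range is limited). The gripper opens to 87 mm and grips with 3 to 60 N. Pads are 19 mm wide; open, the fingers measure 117 mm over their backs; the gripper's body (75 mm by 190 mm) begins 51 mm behind the grasp point.
Start: joints at [1.106, 0.22, 1.526, -0, 1.395, -0.126], TCP at [207.72, 589.464, 192.138] pointing down, gripper open.
Joint ranges: [-2.98, 2.98], [-0.91, 2.08], [0.09, 2.57], [-1.24, 4.39], [0.2, 2.65], [-2.68, 2.68]. Speed limits (rad/s): [2.57, 2.57, 3.01, 3.14, 3.14, 3.14].

## Interface

Orientations are given as [roll, pitch, yaw] about the fixed x, y, z axes, in that order (R = Rz(yaw) Ry(pitch) Rx(roll)).
In Python, from bench import r, cams gives the robot as it stands. The module is installed in compiled form; this text tells all that it offers.
- The arm moves only by the tool drive_tool, never from a script. Its argument "motion" is a list of rows, each an object of numbers: "x", "y", "z": the shift along the tool's x, y, z in cm; "ax", "ay", "az": the turn, a rotation vector about the tool's x, y, z in degrees. A call has 1 to 5 rows; each row shifts and turns the pose as measured when the row begins, along the tool's axes as they then stand; what a row does not reach is not made up. A row lasts 1/10 s, in which the tool goes at most 50 mm and 8.59 degrees, less where a joint would pass 70% of its speed; a pose out of reach is approached as far as the arm can. A call is refused whole if a number of a shift passes 5 or a number of a turn 8.59, either way. A call with a gripper value outside its range is refused whole. "gripper" is the closure in counts, from 0 (fully open) to 255 (shut), set as the call begins (left out, the last holds). The fingers move at their own pace and stop on an object; the grip force is fixed at half the most. Time passes only in rows, so rows that do not move let the fingers close. It gives the time, the measured TCP pose, the force and the opening at its end, in the units of the state.
- r.observe(): the state, without advancing time (a new reading comes with each control period).
- cams.capture(name): name is "side" or "top" or "wrist"; returns a dict with "image" (480x640x3 uint8, red, green, blue), "fx", "fy", "cx", "cy" (pixels), "xyz" and "attitude" of the camera in the world. Camera axes: x right, y down, z forward; pixel columns grow to the right and rows downward; lengths in mm; the calibration is good to about 2 mm. A picture is of the moment at which its call begins. There is no depth.
- r.finish_job(): hands the job in, once; it reports no verdict.
The state is a dict: "time": time; "joint_positions": joint angles; "joint_velocities": joint speeds; "tau": joint torques, N m; "tool_pos": TCP position; "tool_rot": TCP orientation; "ft_force": force on the tool from outside, world axes, zero at the start; "ft_torque": the same for the moment, N m; "gripper_width": opening from 0.0 (shut) to 1.0 (fully open).
Only numpy, scipy, OpenCV 4.12 (cv2) and the standard library are available. Lean on these libraries where they do the work, as an engineer would, in place of code of your own. Each camera call takes 0.05 s, during which the arm holds its last target. There are 200 camera calls.

## Working session

There is one attempt and no reset: what is moved stays moved. The work goes in short steps, Python scripts to look and compute and a tool call to move; the robot and the scene stay as the last step left them, time stands still between calls to the robot, and variables do not carry over. Pictures are saved under pics/ and viewed, about 12 in all and at most 16, crops included, and the job is handed in when it is done.

Besides the shell and the picture viewer there is one more tool, called after "Call:" in YAML: its name, and indented under it one key for each argument. drive_tool: Moves the arm, as the interface text tells. Its arguments: {"type":"object","properties":{"motion":{"type":"array","items":{"type":"object","properties":{"x":{"type":"number"},"y":{"type":"number"},"z":{"type":"number"},"ax":{"type":"number"},"ay":{"type":"number"},"az":{"type":"number"}}}},"gripper":{"type":"number"}},"required":["motion"]}

```bash
mkdir -p pics; python3 - <<'E'
from bench import r,cams
import cv2
print(r.observe(), r.hold_point_z)
for n in ("top","side"):
    c=cams.capture(n); cv2.imwrite(f"pics/{n}0.png",c["image"][:,:,::-1]); print(n,{k:v for k,v in c.items() if k!="image"})
E
```

```text
{'time': 0.0, 'joint_positions': array([ 1.10590826e+00,  2.21229087e-01,  1.52761851e+00, -2.05492220e-05,
        1.39471956e+00, -1.26091254e-01]), 'joint_velocities': array([ 9.24591703e-04, -8.74550738e-05, -8.70280612e-05,  4.83549254e-05,
        6.16416045e-04, -5.25989813e-04]), 'tau': array([ 1.45389578e-03, -4.94614792e+01, -3.87381184e+01,  7.00762938e-02,
        5.73213003e-02, -1.50973628e-04]), 'tool_pos': array([207.41305182, 588.846133  , 191.03158637]), 'tool_rot': array([-3.13963129e+00, -2.28244017e-04,  2.80279923e+00]), 'ft_force': array([-0.22450086,  0.18475756, -0.03404643]), 'ft_torque': array([ 0.02230998, -0.03090253,  0.02878396]), 'gripper_width': 0.998319320429641} 18.700000000000003
top {'fx': 526.4548585392033, 'fy': 526.4548585392033, 'cx': 325.2850697175961, 'cy': 237.72248470816763, 'xyz': array([ 295.61405624,  -24.70031093, 1184.93467521]), 'attitude': array([-3.01280578,  0.01567131, -1.55174799])}
side {'fx': 487.3575784591373, 'fy': 487.3575784591373, 'cx': 328.1341911430046, 'cy': 245.0653540262253, 'xyz': array([ 300.60957157, -648.16561031,  635.87909352]), 'attitude': array([-2.27772532, -0.00394407, -0.25590557])}
```

View pics/top0.png

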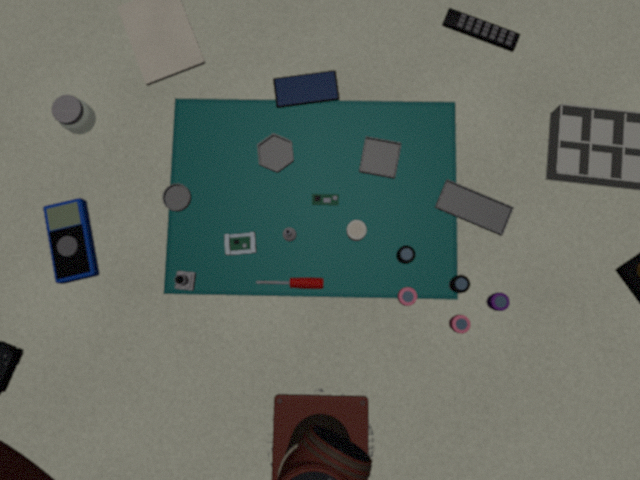

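View pics/side0.png

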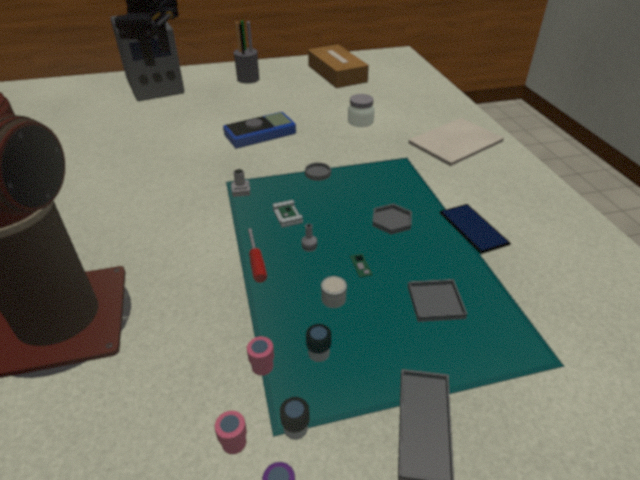

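```bash
cat >h.py <<'E'
import numpy as np,cv2
from scipy.spatial.transform import Rotation as R
def cast(c,u,v,z):
    d=R.from_euler('xyz',c['attitude']).as_matrix()@np.array([(u-c['cx'])/c['fx'],(v-c['cy'])/c['fy'],1])
    p=np.array(c['xyz']); return p+d*(z-p[2])/d[2]
def proj(c,P):
    q=R.from_euler('xyz',c['attitude']).as_matrix().T@(np.array(P)-c['xyz']); return q[0]/q[2]*c['fx']+c['cx'],q[1]/q[2]*c['fy']+c['cy']
E
python3 - <<'E'
from bench import cams
from h import *
c=cams.capture("top"); im=c["image"]
big=cv2.resize(im[120:340,150:530],None,fx=2.1,fy=2.1,interpolation=cv2.INTER_CUBIC)
cv2.imwrite("pics/crop0.png",np.clip(big[:,:,::-1]*1.6,0,255).astype(np.uint8))
for u,v in [(276,153),(380,157),(474,208),(177,197),(185,281),(240,243),(289,234),(357,230),(406,254),(460,284),(425,207)]:
    print(u,v,im[v,u],cast(c,u,v,14).round()[:2])
E
```

```text
276 153 [93 91 89] [641. 113.]
380 157 [93 92 93] [ 635. -125.]
474 208 [86 84 82] [ 520. -337.]
177 197 [77 78 77] [535. 336.]
185 281 [48 46 47] [344. 307.]
240 243 [32 59 45] [432. 188.]
289 234 [68 68 74] [454.  78.]
357 230 [127 123 114] [466. -74.]
406 254 [63 75 85] [ 413. -184.]
460 284 [64 74 83] [ 349. -303.]
425 207 [35 82 78] [ 521. -227.]
```

View pics/crop0.png

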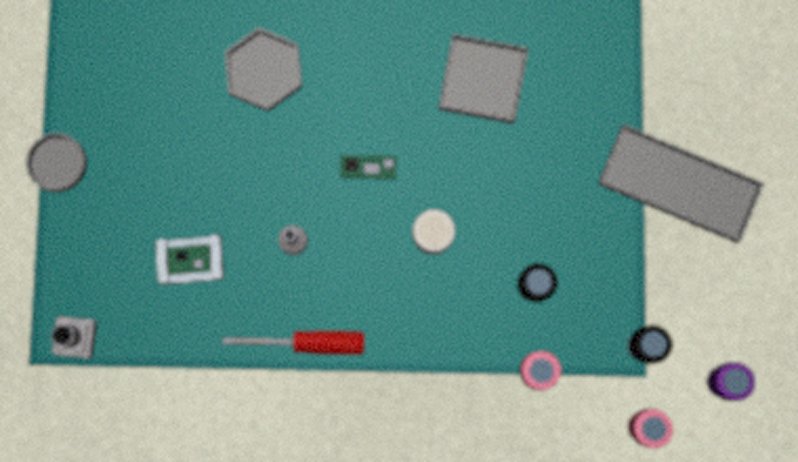

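```bash
cat >m.py <<'E'
from bench import cams
from h import *
c=cams.capture("top"); im=cv2.medianBlur(c["image"],3).astype(int); Rr,G,B=im[:,:,0],im[:,:,1],im[:,:,2]
def comp(mask,u,v,w=70):
    n,l,s,ce=cv2.connectedComponentsWithStats(mask.astype(np.uint8))
    m=np.zeros_like(l,np.uint8); ll=l[max(0,v-3):v+4,u-3:u+4].ravel(); ll=ll[ll>0]
    m=(l==np.bincount(ll).argmax()).astype(np.uint8)
    return m,max(cv2.findContours(m,0,1)[0],key=cv2.contourArea)
def wpts(cn,z): return np.array([cast(c,u,v,z)[:2] for u,v in cn[:,0,:].astype(float)],np.float32)
def show(nm,mask,u,v,z):
    m,cn=comp(mask,u,v); p=wpts(cv2.convexHull(cn),z); (x,y),(w,h),a=cv2.minAreaRect(p); (cx,cy),rad=cv2.minEnclosingCircle(p)
    M=cv2.moments(p); print(nm,"rect c",round(x,1),round(y,1),"size",round(w,1),round(h,1),"ang",round(a,1),"circ",round(cx,1),round(cy,1),round(rad,1),"mom",round(M['m10']/M['m00'],1),round(M['m01']/M['m00'],1),"px",cv2.moments(m)['m10']/m.sum(),cv2.moments(m)['m01']/m.sum())
sat=im.max(2)-im.min(2)
grey=(sat<22)&(Rr>50)&(Rr<112)
show("hex",grey,276,153,14);show("sq",grey,380,157,14);show("obl",(sat<25)&(Rr>40)&(Rr<108),474,208,14);show("dish",(sat<22)&(Rr>50)&(Rr<108),177,197,14)
show("flux",(Rr>85),357,230,36)
dark=(im.max(2)<52)
lens=(B>Rr+10)&(Rr>45)&(B-G<25)&(G<90)
show("eyeL1",lens,406,254,50);show("eyeL2",lens,460,284,50)
show("eye2",(G<60)|lens,460,284,50);show("eye1",(G<60)|lens,406,254,50)
show("rnoz",(Rr-G>-25)&(Rr>40),289,234,10);show("snoz",(Rr-G>-25),185,281,16)
show("clamp",(Rr>85),228,243,16)
E
python3 m.py
python3 - <<'E'
from bench import cams
from h import *
c=cams.capture("top");im=c['image']
a=cv2.resize(im[215:255,270:310],None,fx=9,fy=9,interpolation=0);b=cv2.resize(im[262:302,165:205],None,fx=9,fy=9,interpolation=0)
cv2.imwrite("pics/noz.png",np.clip(np.hstack([a,b])[:,:,::-1]*1.6,0,255))
E
```

```text
hex rect c 643.5 116.4 size 90.7 81.4 ang 7.7 circ 643.6 116.3 45.4 mom 643.2 116.2 px 274.71000935453696 152.10196445275957
sq rect c 635.7 -124.4 size 84.6 84.6 ang 80.3 circ 636.2 -123.9 56.8 mom 635.5 -124.4 px 379.80530303030304 156.84166666666667
obl rect c 575.8 -27.4 size 794.7 533.6 ang 89.1 circ 542.6 -2.0 422.4 mom 557.5 -0.3 px 381.49128440366974 200.08348623853212
dish rect c 578.5 -26.7 size 528.5 794.5 ang 0.1 circ 542.6 -2.0 422.4 mom 559.1 -0.1 px 384.8221402214022 200.66863468634688
flux rect c 463.5 -72.3 size 42.3 41.8 ang 0.8 circ 463.8 -71.5 22.0 mom 463.7 -71.7 px 356.22683706070285 229.35782747603835
eyeL1 rect c 410.6 -179.6 size 23.0 23.4 ang 63.8 circ 410.4 -180.0 12.7 mom 410.6 -179.7 px 406.24074074074076 253.66666666666666
eyeL2 rect c 349.4 -296.6 size 21.4 21.5 ang 1.0 circ 349.1 -296.3 12.1 mom 349.0 -296.6 px 460.969696969697 283.25252525252523
eye2 rect c 347.8 -290.7 size 38.6 41.4 ang 45.1 circ 345.9 -291.5 22.5 mom 346.9 -291.3 px 458.5337837837838 283.8378378378378
eye1 rect c 409.2 -177.5 size 37.9 40.1 ang 45.4 circ 408.7 -178.1 21.3 mom 409.3 -177.9 px 405.43598615916954 254.24221453287197
rnoz rect c 454.6 77.5 size 31.9 29.4 ang 1.7 circ 454.8 78.4 16.4 mom 454.9 78.0 px 289.19875776397515 233.77639751552795
snoz rect c 346.2 307.7 size 45.1 43.5 ang 86.5 circ 346.2 307.8 27.7 mom 346.1 307.7 px 184.67362924281986 280.20626631853787
clamp rect c 431.3 189.0 size 46.0 68.9 ang 5.8 circ 431.3 187.7 38.7 mom 431.4 188.4 px 239.89728096676737 243.26586102719034[ WARN:0@0.723] global loadsave.cpp:1063 imwrite_ Unsupported depth image for selected encoder is fallbacked to CV_8U.
```

View pics/noz.png

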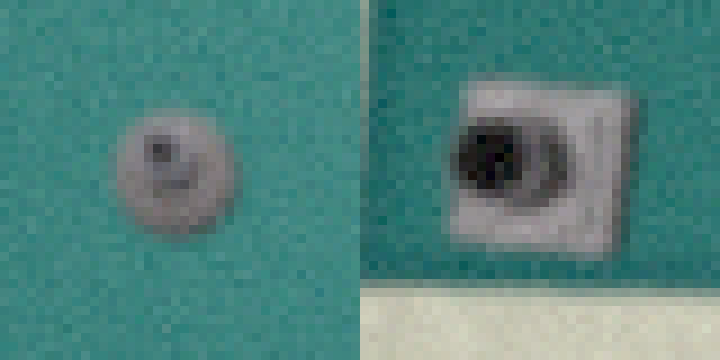

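```bash
cat >>m.py <<'E'
print('----')
roi=np.zeros(sat.shape,bool); roi[172:242,428:520]=1
for t in (100,108): show("obl",roi&(Rr>45)&(Rr<t)&(sat<30),474,208,14)
roi[:]=0; roi[178:216,158:196]=1
for t in (90,98,104): show("dish",roi&(Rr>45)&(Rr<t)&(sat<30),177,197,14)
print(im[208,505:520].tolist()); 
for nm,(u,v),z in [("rtop",(287.5,231.7),54),("stop",(179.4,279.4),54),("sfoot",(185.6,280.8),14)]: print(nm,cast(c,u,v,z).round(1))
s=cams.capture("side"); a=s["image"].copy()
for P in [(454,78,54),(346,305,54),(410,-179,50),(348,-295,50),(463,-72,36),(454,78,0),(346,305,0),(410,-179,0),(463,-72,0),(643,116,14),(635.6,-124.4,14),(535,336,14),(520,-337,14)]:
    u,v=proj(s,P); cv2.circle(a,(round(u),round(v)),2,(255,0,0),-1)
cv2.imwrite("pics/side1.png",cv2.resize(np.clip(a[150:480,200:500,::-1]*1.5,0,255).astype(np.uint8),None,fx=1.8,fy=1.8))
E
python3 m.py | sed '1,/----/d'
```

```text
obl rect c 505.6 -324.9 size 170.2 134.9 ang 57.9 circ 523.5 -335.4 88.6 mom 516.6 -330.4 px 473.42563025210086 207.22436974789915
obl rect c 505.6 -325.5 size 170.6 135.6 ang 58.4 circ 523.5 -335.4 88.6 mom 516.7 -331.0 px 473.71669407894734 207.32771381578948
dish rect c 530.0 340.0 size 62.7 79.6 ang 68.3 circ 535.7 349.2 43.2 mom 535.8 339.4 px 175.9872408293461 196.58054226475278
dish rect c 529.9 340.7 size 63.5 78.7 ang 66.7 circ 535.7 349.2 43.2 mom 535.8 339.6 px 175.89889415481832 196.58451816745657
dish rect c 529.9 340.7 size 63.5 78.7 ang 66.7 circ 535.7 349.2 43.2 mom 535.8 339.9 px 175.7515625 196.5921875
[[80, 79, 77], [78, 76, 76], [78, 74, 75], [74, 72, 73], [62, 62, 61], [62, 62, 61], [63, 63, 61], [78, 77, 75], [97, 98, 89], [117, 118, 105], [126, 125, 114], [126, 127, 115], [127, 127, 115], [128, 127, 115], [128, 127, 115]]
rtop [453.5  78.1  54. ]
stop [345.9 308.3  54. ]
sfoot [344.8 306.   14. ]
```

View pics/side1.png

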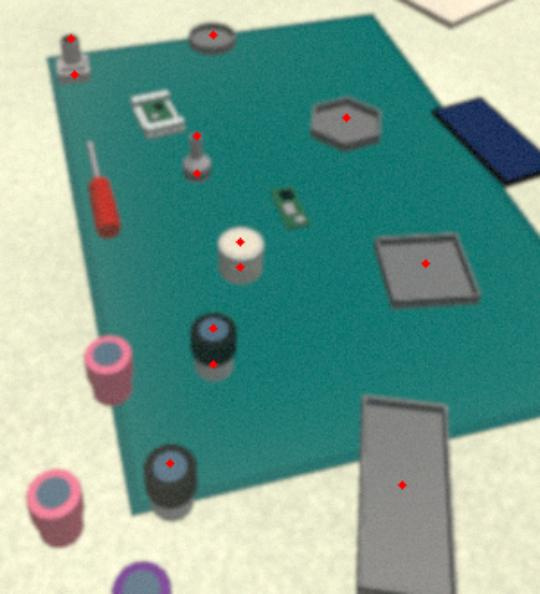

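```bash
cat >>m.py <<'E'
print('====')
def op(m): return cv2.morphologyEx(m.astype(np.uint8),cv2.MORPH_OPEN,cv2.getStructuringElement(2,(9,9)))
roi[:]=0; roi[172:242,428:520]=1; show("obl",op(roi&(Rr>45)&(Rr<100)&(sat<30)),474,208,14)
roi[:]=0; roi[178:216,158:196]=1; show("dish",op(roi&(Rr>45)&(Rr<100)&(sat<30)),177,197,14)
P=np.array([cast(c,150+u/2.1,120+v/2.1,14)[:2] for u,v in [(623,126),(763,184),(739,241),(599,184)]]);print(P.round(1),P.mean(0))
print(cast(c,177.1,197.6,14))
E
python3 m.py | sed '1,/====/d'
```

```text
obl rect c 522.4 -335.4 size 163.3 75.4 ang 66.2 circ 522.7 -335.2 85.8 mom 523.1 -335.5 px 473.72944758590694 206.94954327968682
dish rect c 535.8 338.2 size 63.1 61.6 ang 28.8 circ 534.9 338.4 32.7 mom 535.6 338.4 px 175.91993464052288 196.56209150326796
[[ 583.5 -276.1]
 [ 522.3 -424.7]
 [ 460.3 -397.7]
 [ 519.5 -249.8]] [ 521.38102499 -337.07558482]
[533.20576123 335.49635977  14.        ]
```

Call:
drive_tool:
  motion:
    - {"az": 8.5}
    - {"az": 8.5}
    - {"az": 8.5}
    - {"az": 8.5}
    - {"az": 8.5}
  gripper: 90

```text
$.motion[0]: bad value
```

Call:
drive_tool:
  motion:
    - {"x": 0,"y": 0,"z": 0,"ax": 0,"ay": 0,"az": 8.5}
    - {"x": 0,"y": 0,"z": 0,"ax": 0,"ay": 0,"az": 8.5}
    - {"x": 0,"y": 0,"z": 0,"ax": 0,"ay": 0,"az": 8.5}
    - {"x": 0,"y": 0,"z": 0,"ax": 0,"ay": 0,"az": 8.5}
    - {"x": 0,"y": 0,"z": 0,"ax": 0,"ay": 0,"az": 8.5}
  gripper: 90

```text
time: 0.95
tool_pos: [207.7, 589.4, 192.1]
tool_rot: [-3.142, 0.0, 2.048]
ft_force: [0.1, 0.2, -0.6]
gripper_width: 0.674
```

Call:
drive_tool:
  motion:
    - {"x": 0,"y": 0,"z": 0,"ax": 0,"ay": 0,"az": 8.5}
    - {"x": 0,"y": 0,"z": 0,"ax": 0,"ay": 0,"az": 8.5}
    - {"x": 0,"y": 0,"z": 0,"ax": 0,"ay": 0,"az": 8.5}
    - {"x": 0,"y": 0,"z": 0,"ax": 0,"ay": 0,"az": 1.8}
    - {"x": 0,"y": 0,"z": 0,"ax": 0,"ay": 0,"az": 0}

```text
time: 1.45
tool_pos: [207.7, 589.4, 192.3]
tool_rot: [3.142, -0.0, 1.562]
ft_force: [0.2, -0.7, 0.5]
gripper_width: 0.647
```

Call:
drive_tool:
  motion:
    - {"x": -4,"y": 2,"z": 1,"ax": 0,"ay": 0,"az": 0}
    - {"x": -4,"y": 2,"z": 1,"ax": 0,"ay": 0,"az": 0}
    - {"x": -4,"y": 2,"z": 1,"ax": 0,"ay": 0,"az": 0}
    - {"x": -4,"y": 2,"z": 1,"ax": 0,"ay": 0,"az": 0}
    - {"x": -4,"y": 2,"z": 1,"ax": 0,"ay": 0,"az": 0}

```text
time: 1.95
tool_pos: [307.7, 388.8, 141.9]
tool_rot: [3.139, -0.006, 1.578]
ft_force: [1.6, 0.7, -0.7]
gripper_width: 0.649
```

Call:
drive_tool:
  motion:
    - {"x": -2.7,"y": 1.2,"z": 2,"ax": 0,"ay": 0,"az": 0}
    - {"x": -2.7,"y": 1.2,"z": 2,"ax": 0,"ay": 0,"az": 0}
    - {"x": -2.7,"y": 1.3,"z": 2,"ax": 0,"ay": 0,"az": 0}
    - {"x": 0,"y": 0,"z": 0,"ax": 0,"ay": 0,"az": 0}
    - {"x": 0,"y": 0,"z": 0,"ax": 0,"ay": 0,"az": 0}

```text
time: 2.45
tool_pos: [348.8, 300.8, 79.8]
tool_rot: [3.136, -0.007, 1.577]
ft_force: [0.6, 0.6, -0.4]
gripper_width: 0.647
```

```bash
python3 - <<'E'
from bench import cams
from h import *
c=cams.capture("wrist");s=cams.capture("side")
b=s["image"][130:250,180:340]
cv2.imwrite("pics/w1.png",np.clip(np.vstack([cv2.resize(c["image"],(560,420)),cv2.resize(b,(240,180),interpolation=2) if 0 else np.pad(cv2.resize(b,(240,180)),((0,0),(0,320),(0,0)))])[:,:,::-1]*1.4,0,255).astype(np.uint8))
print(c["xyz"],c["attitude"])
for z in (0,54): print(proj(c,(345.5,307.5,z)))
E
```

```text
[347.45620506 382.09273037 271.84693938] [ 2.84497557 -0.00499943  0.00634841]
(np.float64(310.1998137864659), np.float64(232.6201818314035))
(np.float64(309.4770435493155), np.float64(256.95958912041095))
```

View pics/w1.png

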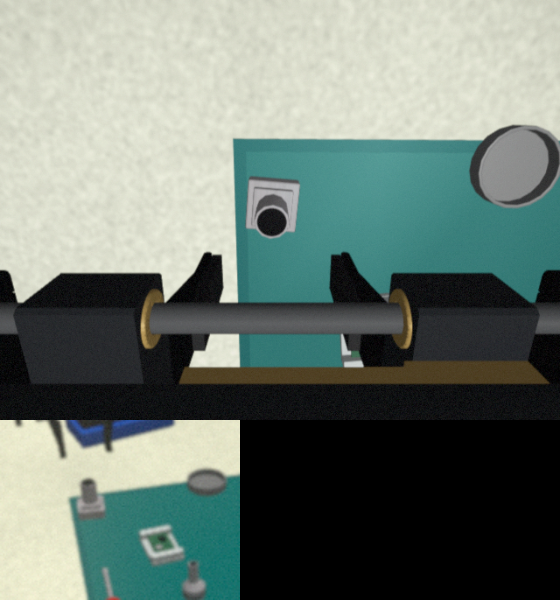

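```bash
python3 - <<'E'
from bench import cams,r
from h import *
c=cams.capture("wrist"); im=c["image"]; g=im.max(2)
m=(g<40).astype(np.uint8); m[:225]=0;m[275:]=0; m[:,:280]=0;m[:,345:]=0
n,l,s,ce=cv2.connectedComponentsWithStats(m); print(s,ce)
for k in range(1,n):
  if s[k,4]>100: print(cast(c,*ce[k],54), c['fx'])
print(r.observe()["tool_pos"])
E
```

```text
[[     0      0    640    480 306427]
 [   295    239     32     31    773]] [[319.52227774 239.46322615]
 [310.66882277 254.07761966]]
[345.93117556 309.89933656  54.        ] 391.86330376367624
[348.60105691 301.8967413   80.3140853 ]
```

Call:
drive_tool:
  motion:
    - {"x": 0.7,"y": -0.26,"z": 0,"ax": 0,"ay": 0,"az": 0}
    - {"x": 0,"y": 0,"z": 2,"ax": 0,"ay": 0,"az": 0}
    - {"x": 0,"y": 0,"z": 2,"ax": 0,"ay": 0,"az": 0}
    - {"x": 0,"y": 0,"z": 1.2,"ax": 0,"ay": 0,"az": 0}
    - {"x": 0,"y": 0,"z": 0,"ax": 0,"ay": 0,"az": 0}

```text
time: 3.1
tool_pos: [347.3, 317.2, 31.2]
tool_rot: [3.128, -0.013, 1.586]
ft_force: [-0.3, -0.8, -0.1]
gripper_width: 0.65
```

Call:
drive_tool:
  motion:
    - {"x": 0,"y": 0,"z": 0,"ax": 0,"ay": 0,"az": 0}
    - {"x": 0,"y": 0,"z": 0,"ax": 0,"ay": 0,"az": 0}
    - {"x": 0,"y": 0,"z": 0,"ax": 0,"ay": 0,"az": 0}
    - {"x": 0,"y": 0,"z": 0,"ax": 0,"ay": 0,"az": 0}
    - {"x": 0,"y": 0,"z": 0,"ax": 0,"ay": 0,"az": 0}
  gripper: 255

```text
time: 3.6
tool_pos: [348.8, 319.3, 34.2]
tool_rot: [3.125, -0.015, 1.588]
ft_force: [-0.3, 0.2, 0.3]
gripper_width: 0.275
```

```bash
python3 - <<'E'
from bench import cams,r
from h import *
for i in range(4):
  c=cams.capture("wrist"); o=r.observe(); print(o["tool_pos"].round(1),o["tool_rot"].round(3),c["xyz"].round(1),o["joint_positions"].round(4),o["ft_force"].round(1))
cv2.imwrite("pics/w2.png",np.clip(c["image"][200:,150:490,::-1]*1.6,0,255).astype(np.uint8))
E
```

```text
[348.8 319.4  34.2] [ 3.125 -0.015  1.588] [344.4 398.9 226.9] [0.571  0.0168 2.0692 0.0049 1.0331 0.5517] [ 0.8 -0.5 -0.2]
[348.7 319.3  34.1] [ 3.125 -0.015  1.588] [344.4 398.9 227. ] [0.571  0.0169 2.0694 0.0049 1.0331 0.5518] [ 0.3  0.1 -0.4]
[348.6 319.2  33.9] [ 3.125 -0.015  1.588] [344.4 398.8 226.8] [0.571  0.0171 2.0695 0.0049 1.0331 0.5517] [-0.8  0.5 -0.5]
[348.5 319.1  33.8] [ 3.125 -0.015  1.588] [344.3 398.8 226.6] [0.571  0.0173 2.0697 0.0049 1.0331 0.5517] [-0.2 -0.2  0.4]
```

View pics/w2.png

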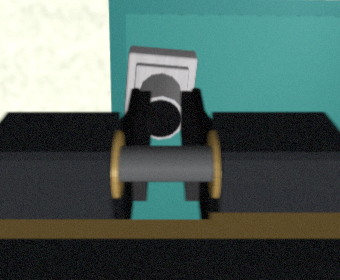

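Call:
drive_tool:
  motion:
    - {"x": 0,"y": 0,"z": 0,"ax": 0,"ay": 0,"az": 0}
    - {"x": 0,"y": 0,"z": 0,"ax": 0,"ay": 0,"az": 0}
  gripper: 120

```text
time: 4.0
tool_pos: [348.4, 319.0, 33.7]
tool_rot: [3.126, -0.015, 1.588]
ft_force: [0.6, -0.2, 0.6]
gripper_width: 0.198
```

Call:
drive_tool:
  motion:
    - {"x": -0.8,"y": 0,"z": 0.3,"ax": 0,"ay": 0,"az": 0}
    - {"x": 0,"y": 0,"z": 0,"ax": 0,"ay": 0,"az": 0}

```text
time: 4.2
tool_pos: [348.4, 310.4, 30.2]
tool_rot: [3.126, -0.015, 1.588]
ft_force: [-0.9, -0.1, 0.3]
gripper_width: 0.373
```

```bash
cat > st.py <<'E'
from bench import cams,r
from h import *
import sys
for i in range(2): c=cams.capture("wrist")
o=r.observe(); print(round(o["time"],2),o["tool_pos"].round(1),o["tool_rot"].round(3),o["ft_force"].round(1),round(o["gripper_width"]*87,1))
if len(sys.argv)>1: cv2.imwrite(f"pics/{sys.argv[1]}.png",np.clip(c["image"][:,:,::-1]*1.5,0,255).astype(np.uint8))
E
python3 st.py
```

```text
4.3 [349.  311.2  30.8] [ 3.125 -0.016  1.588] [-0.2 -0.1  1. ] 40.3
```

```bash
python3 st.py w3; python3 - <<'E'
import cv2;a=cv2.imread('pics/w3.png');cv2.imwrite('pics/w3c.png',a[180:400,150:490])
E
```

```text
4.4 [349.2 311.5  31. ] [ 3.124 -0.016  1.588] [-0.2  0.8 -0.1] 43.8
```

View pics/w3c.png

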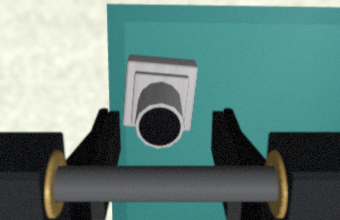

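```bash
cat > go.py <<'E'
# python3 go.py x y z : shift (cm) and turn (deg) in tool axes from the current pose to target, tool down, yaw pi/2
from bench import r
from h import *
import sys
o=r.observe(); A=R.from_euler('xyz',o["tool_rot"]); T=R.from_euler('xyz',[np.pi,0,np.pi/2])
d=np.array([float(a) for a in sys.argv[1:4]])-o["tool_pos"]
print("now",o["tool_pos"].round(1),"w",round(o["gripper_width"]*87,1),"F",o["ft_force"].round(1),"shift cm",(A.inv().apply(d)/10).round(2),"turn",(A.inv()*T).as_rotvec(degrees=True).round(2))
E
python3 - <<'E'
from bench import cams
from h import *
c=cams.capture("wrist"); print(cast(c,309,306,54))
E
python3 go.py 347 305 29
```

```text
[345.91038206 310.11702272  54.        ]
now [349.2 311.6  31.1] w 45.0 F [-0.4 -0.1 -0.3] shift cm [-0.66 -0.24  0.2 ] turn [ 0.98 -0.92  0.99]
```

Call:
drive_tool:
  motion:
    - {"x": -0.16,"y": -0.32,"z": 0.3,"ax": 1,"ay": -0.9,"az": 1}
    - {"x": 0,"y": 0,"z": 0,"ax": 0,"ay": 0,"az": 0}

```text
time: 4.65
tool_pos: [345.9, 310.0, 28.0]
tool_rot: [-3.14, 0.001, 1.569]
ft_force: [-0.4, -1.1, 0.3]
gripper_width: 0.526
```

```bash
python3 st.py; python3 go.py 346 310 28
```

```text
4.75 [346.2 310.1  28.2] [-3.141 -0.     1.57 ] [ 0.3  0.7 -0.3] 46.1
now [346.2 310.1  28.2] w 46.1 F [ 0.3  0.7 -0.3] shift cm [-0.01 -0.02  0.02] turn [-0.03 -0.   -0.05]
```

Call:
drive_tool:
  motion:
    - {"x": 0,"y": 0,"z": 0,"ax": 0,"ay": 0,"az": 0}
    - {"x": 0,"y": 0,"z": 0,"ax": 0,"ay": 0,"az": 0}
    - {"x": 0,"y": 0,"z": 0,"ax": 0,"ay": 0,"az": 0}
    - {"x": 0,"y": 0,"z": 0,"ax": 0,"ay": 0,"az": 0}
    - {"x": 0,"y": 0,"z": 0,"ax": 0,"ay": 0,"az": 0}
  gripper: 255

```text
time: 5.25
tool_pos: [346.1, 310.3, 28.2]
tool_rot: [-3.141, -0.0, 1.57]
ft_force: [0.5, 0.7, -0.1]
gripper_width: 0.158
```

Call:
drive_tool:
  motion:
    - {"x": 0,"y": 0,"z": -0.5,"ax": 0,"ay": 0,"az": 0}
    - {"x": 0,"y": 0,"z": -1.5,"ax": 0,"ay": 0,"az": 0}
    - {"x": 0,"y": 0,"z": -1.5,"ax": 0,"ay": 0,"az": 0}
    - {"x": 0,"y": 0,"z": -1,"ax": 0,"ay": 0,"az": 0}
    - {"x": 0,"y": 0,"z": 0,"ax": 0,"ay": 0,"az": 0}

```text
time: 5.75
tool_pos: [345.9, 310.0, 75.5]
tool_rot: [-3.141, 0.0, 1.57]
ft_force: [-0.2, 0.5, -1.9]
gripper_width: 0.007
```

```bash
python3 st.py w4; python3 go.py 635.6 -124 80;  python3 - <<'E'
import cv2;a=cv2.imread('pics/w4.png');cv2.imwrite('pics/w4c.png',a[180:400,150:490])
E
```

```text
5.85 [344.9 309.4  74. ] [-3.139e+00  2.000e-03  1.570e+00] [ 0.5 -0.1 -0.3] 0.7
now [344.9 309.4  74. ] w 0.7 F [ 0.5 -0.1 -0.3] shift cm [-43.33  29.09  -0.62] turn [-0.17  0.09 -0.03]
```

View pics/w4c.png

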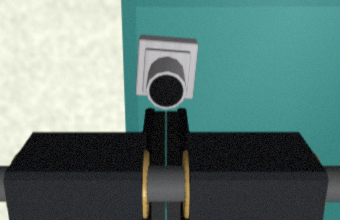

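```bash
python3 - <<'E'
from bench import cams,r
from h import *
for i in range(3):
    c=cams.capture("wrist"); o=r.observe(); A=R.from_euler('xyz',o["tool_rot"]); 
    rel=A.inv().apply(c["xyz"]-o["tool_pos"]); Rc=(A.inv()*R.from_euler('xyz',c["attitude"])).as_euler('xyz')
    print(o["tool_pos"].round(1),"cam in tool",rel.round(1),Rc.round(3),"TCP px",proj(c,o["tool_pos"]))
s=cams.capture("side"); print(proj(s,o["tool_pos"]),proj(s,(346,305,54)),proj(s,(346,310,54)))
t=cams.capture("top"); print(proj(t,o["tool_pos"]))
def up(c,u,v,w,h,k): return cv2.resize(c["image"][v:v+h,u:u+w],None,fx=k,fy=k,interpolation=cv2.INTER_CUBIC)
a=up(s,190,80,120,120,3);b=up(c,220,190,200,120,2);b=np.pad(b,((0,120),(0,0),(0,0)))
cv2.imwrite("pics/w5.png",np.clip(np.hstack([a,b,]) [:,:,::-1]*1.5,0,255).astype(np.uint8))
E
```

```text
[344.5 309.2  73.5] cam in tool [  82.7    0.4 -192.1] [-3.030e-01  1.000e-03  1.571e+00] TCP px (np.float64(314.33398546965924), np.float64(284.89102206140007))
[344.3 309.   73.1] cam in tool [  82.7    0.4 -191.9] [-0.303  0.     1.571] TCP px (np.float64(314.6149231723527), np.float64(284.8562482935562))
[344.1 308.9  73. ] cam in tool [  82.6    0.3 -191.7] [-0.303  0.     1.571] TCP px (np.float64(314.88486120162196), np.float64(284.8224864978672))
(np.float64(236.60433196787108), np.float64(163.14672404389603)) (np.float64(238.64703074558844), np.float64(171.31357446037993)) (np.float64(238.38308862786727), np.float64(170.15682932413245))
(np.float64(176.45953159895402), np.float64(279.7735047936447))
```

View pics/w5.png

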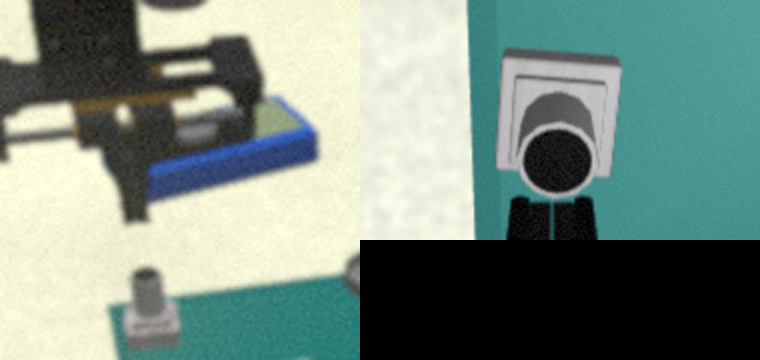

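Call:
drive_tool:
  motion:
    - {"x": 0,"y": 0.1,"z": 1,"ax": 0,"ay": 0,"az": 0}
    - {"x": 0,"y": 0,"z": 1.5,"ax": 0,"ay": 0,"az": 0}
    - {"x": 0,"y": 0,"z": 1.2,"ax": 0,"ay": 0,"az": 0}
    - {"x": 0,"y": 0,"z": 0.5,"ax": 0,"ay": 0,"az": 0}
    - {"x": 0,"y": 0,"z": 0,"ax": 0,"ay": 0,"az": 0}
  gripper: 60

```text
time: 6.6
tool_pos: [343.9, 308.0, 26.2]
tool_rot: [-3.134, 0.004, 1.57]
ft_force: [0.3, -0.1, 0.1]
gripper_width: 0.375
```

```bash
python3 st.py; python3 go.py 346 309 28; python3 - <<'E'
from bench import cams,r
from h import *
s=cams.capture("side");c=cams.capture("wrist")
print(proj(s,r.observe()["tool_pos"]))
def up(c,u,v,w,h,k): return cv2.resize(c["image"][v:v+h,u:u+w],None,fx=k,fy=k,interpolation=cv2.INTER_CUBIC)
a=up(s,190,100,100,100,4);b=up(c,190,180,250,200,1.6);b=np.pad(b,((0,80),(0,0),(0,0)))
cv2.imwrite("pics/w6.png",np.clip(np.hstack([a,b,]) [:,:,::-1]*1.6,0,255).astype(np.uint8))
E
```

```text
6.7 [344.6 308.4  27.2] [-3.135  0.004  1.57 ] [-0.2  0.8  0.4] 40.4
now [344.6 308.4  27.2] w 40.4 F [-0.2  0.8  0.4] shift cm [ 0.06  0.14 -0.08] turn [-0.35  0.21 -0.04]
(np.float64(239.44886121017691), np.float64(180.30197900417608))
```

View pics/w6.png

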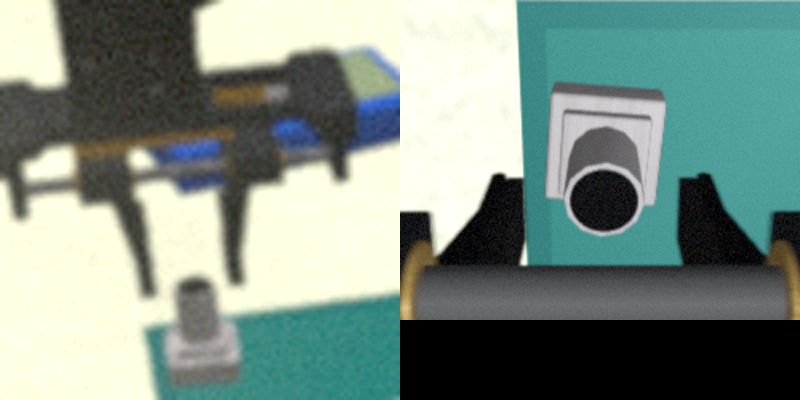

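Call:
drive_tool:
  motion:
    - {"x": 0.2,"y": 0.14,"z": 0.5,"ax": -0.3,"ay": 0.2,"az": 0}
    - {"x": 0,"y": 0,"z": 0.6,"ax": 0,"ay": 0,"az": 0}
    - {"x": 0,"y": 0,"z": 0.3,"ax": 0,"ay": 0,"az": 0}

```text
time: 7.1
tool_pos: [348.4, 312.1, 14.9]
tool_rot: [3.137, -0.003, 1.57]
ft_force: [0.5, 0.0, -1.0]
gripper_width: 0.746
```

Call:
drive_tool:
  motion:
    - {"x": 0,"y": 0,"z": 0.5,"ax": 0,"ay": 0,"az": 0}
    - {"x": 0,"y": 0,"z": 0.4,"ax": 0,"ay": 0,"az": 0}
    - {"x": 0,"y": 0,"z": 0,"ax": 0,"ay": 0,"az": 0}

```text
time: 7.4
tool_pos: [347.9, 311.8, 4.4]
tool_rot: [3.138, -0.003, 1.57]
ft_force: [0.2, -0.1, -0.6]
gripper_width: 0.764
```

```bash
python3 st.py; python3 go.py 346 310 4
```

```text
7.5 [348.2 312.    4.9] [ 3.137e+00 -3.000e-03  1.570e+00] [ 0.5 -0.4  0.2] 66.3
now [348.2 312.    4.9] w 66.3 F [ 0.5 -0.4  0.2] shift cm [-0.2  -0.22  0.09] turn [ 0.24 -0.18 -0.03]
```

Call:
drive_tool:
  motion:
    - {"x": -0.2,"y": -0.22,"z": 0.1,"ax": 0.2,"ay": -0.2,"az": 0}
    - {"x": 0,"y": 0,"z": 0,"ax": 0,"ay": 0,"az": 0}

```text
time: 7.7
tool_pos: [346.1, 310.0, 4.1]
tool_rot: [3.141, 0.0, 1.57]
ft_force: [0.1, 0.4, 0.5]
gripper_width: 0.763
```

Call:
drive_tool:
  motion:
    - {"x": 0,"y": 0,"z": 0,"ax": 0,"ay": 0,"az": 0}
    - {"x": 0,"y": 0,"z": 0,"ax": 0,"ay": 0,"az": 0}
    - {"x": 0,"y": 0,"z": 0,"ax": 0,"ay": 0,"az": 0}
    - {"x": 0,"y": 0,"z": 0,"ax": 0,"ay": 0,"az": 0}
    - {"x": 0,"y": 0,"z": 0,"ax": 0,"ay": 0,"az": 0}
  gripper: 255

```text
time: 8.2
tool_pos: [346.6, 310.3, 4.6]
tool_rot: [3.14, -0.0, 1.57]
ft_force: [-0.2, -0.7, 0.0]
gripper_width: 0.395
```

Call:
drive_tool:
  motion:
    - {"x": 0,"y": 0,"z": 0,"ax": 0,"ay": 0,"az": 0}
    - {"x": 0,"y": 0,"z": 0,"ax": 0,"ay": 0,"az": 0}
    - {"x": 0,"y": 0,"z": 0,"ax": 0,"ay": 0,"az": 0}
    - {"x": 0,"y": 0,"z": 0,"ax": 0,"ay": 0,"az": 0}

```text
time: 8.6
tool_pos: [346.5, 310.3, 4.6]
tool_rot: [3.14, -0.0, 1.57]
ft_force: [-0.7, 0.3, -0.4]
gripper_width: 0.267
```

```bash
python3 st.py; python3 go.py 346 310 4
```

```text
8.7 [346.5 310.3   4.6] [ 3.14 -0.    1.57] [-0.3  0.5  0. ] 23.3
now [346.5 310.3   4.6] w 23.3 F [-0.3  0.5  0. ] shift cm [-0.03 -0.05  0.06] turn [ 0.1  -0.01 -0.03]
```

Call:
drive_tool:
  motion:
    - {"x": 0,"y": 0,"z": -0.5,"ax": 0,"ay": 0,"az": 0}
    - {"x": 0,"y": 0,"z": -1.5,"ax": 0,"ay": 0,"az": 0}
    - {"x": 0,"y": 0,"z": -2.5,"ax": 0,"ay": 0,"az": 0}
    - {"x": 0,"y": 0,"z": -2.5,"ax": 0,"ay": 0,"az": 0}
    - {"x": 0,"y": 0,"z": -1,"ax": 0,"ay": 0,"az": 0}

```text
time: 9.2
tool_pos: [344.1, 308.8, 85.6]
tool_rot: [-3.138, 0.003, 1.57]
ft_force: [-0.0, 0.9, 0.0]
gripper_width: 0.268
```

```bash
python3 st.py; python3 go.py 635.6 -124.3 85
```

```text
9.3 [344.1 308.8  84.8] [-3.138e+00  3.000e-03  1.570e+00] [ 0.8  0.7 -0.9] 22.9
now [344.1 308.8  84.8] w 22.9 F [ 0.8  0.7 -0.9] shift cm [-4.329e+01  2.917e+01  2.000e-02] turn [-0.19  0.17 -0.03]
```

Call:
drive_tool:
  motion:
    - {"x": -1.5,"y": 1,"z": 0,"ax": -0.2,"ay": 0.2,"az": 0}
    - {"x": -3,"y": 2,"z": 0,"ax": 0,"ay": 0,"az": 0}
    - {"x": -3.5,"y": 2.4,"z": 0,"ax": 0,"ay": 0,"az": 0}
    - {"x": -3.5,"y": 2.4,"z": 0,"ax": 0,"ay": 0,"az": 0}
    - {"x": -3.5,"y": 2.4,"z": 0,"ax": 0,"ay": 0,"az": 0}

```text
time: 9.8
tool_pos: [443.3, 157.1, 78.6]
tool_rot: [-3.135, -0.0, 1.58]
ft_force: [0.4, -0.5, -0.9]
gripper_width: 0.263
```

Call:
drive_tool:
  motion:
    - {"x": -3.5,"y": 2.4,"z": 0,"ax": 0,"ay": 0,"az": 0}
    - {"x": -3.5,"y": 2.4,"z": 0,"ax": 0,"ay": 0,"az": 0}
    - {"x": -3.5,"y": 2.4,"z": 0,"ax": 0,"ay": 0,"az": 0}
    - {"x": -3.5,"y": 2.4,"z": 0,"ax": 0,"ay": 0,"az": 0}
    - {"x": -3,"y": 2,"z": 0,"ax": 0,"ay": 0,"az": 0}

```text
time: 10.3
tool_pos: [559.8, -20.2, 68.8]
tool_rot: [-3.125, -0.001, 1.578]
ft_force: [0.5, -0.3, -0.3]
gripper_width: 0.264
```

```bash
python3 st.py; python3 go.py 635.6 -124.3 50
```

```text
10.4 [560.9 -22.3  69. ] [-3.126 -0.     1.575] [ 0.5 -0.2 -0.6] 23.0
now [560.9 -22.3  69. ] w 23.0 F [ 0.5 -0.2 -0.6] shift cm [-10.24   7.45   1.78] turn [-0.88 -0.    0.25]
```

Call:
drive_tool:
  motion:
    - {"x": -2.5,"y": 1.8,"z": 0,"ax": -0.4,"ay": 0,"az": 0.2}
    - {"x": -3,"y": 2.2,"z": 0,"ax": -0.4,"ay": 0,"az": 0}
    - {"x": -3,"y": 2.2,"z": 0.5,"ax": 0,"ay": 0,"az": 0}
    - {"x": -1.2,"y": 0.9,"z": 0.4,"ax": 0,"ay": 0,"az": 0}
    - {"x": 0,"y": 0,"z": 0,"ax": 0,"ay": 0,"az": 0}

```text
time: 10.9
tool_pos: [628.4, -119.5, 49.4]
tool_rot: [-3.129, -0.005, 1.571]
ft_force: [0.7, 0.0, 0.1]
gripper_width: 0.267
```

```bash
python3 st.py; python3 go.py 635.6 -124.3 20
```

```text
11.0 [ 627.5 -117.8   49.9] [-3.128 -0.005  1.572] [-0.5 -0.2 -0.6] 23.2
now [ 627.5 -117.8   49.9] w 23.2 F [-0.5 -0.2 -0.6] shift cm [-0.67  0.85  2.97] turn [-0.78 -0.31  0.09]
```

Call:
drive_tool:
  motion:
    - {"x": -0.65,"y": 0.8,"z": 0.5,"ax": -0.8,"ay": -0.3,"az": 0.1}
    - {"x": 0,"y": 0,"z": 1,"ax": 0,"ay": 0,"az": 0}
    - {"x": 0,"y": 0,"z": 1,"ax": 0,"ay": 0,"az": 0}
    - {"x": 0,"y": 0,"z": 0.5,"ax": 0,"ay": 0,"az": 0}
    - {"x": 0,"y": 0,"z": 0,"ax": 0,"ay": 0,"az": 0}

```text
time: 11.5
tool_pos: [633.6, -120.1, 16.2]
tool_rot: [-3.141, -0.001, 1.574]
ft_force: [-0.9, -0.7, -0.5]
gripper_width: 0.266
```

```bash
python3 st.py; python3 go.py 635.6 -124.3 9
```

```text
11.6 [ 634.3 -120.5   17.2] [ 3.141e+00 -1.000e-03  1.574e+00] [-0.8 -0.3 -1. ] 23.2
now [ 634.3 -120.5   17.2] w 23.2 F [-0.8 -0.3 -1. ] shift cm [-0.38  0.13  0.82] turn [ 0.01 -0.04  0.2 ]
```

Call:
drive_tool:
  motion:
    - {"x": -0.38,"y": 0.13,"z": 0.4,"ax": 0,"ay": 0,"az": 0.2}
    - {"x": 0,"y": 0,"z": 0.4,"ax": 0,"ay": 0,"az": 0}
    - {"x": 0,"y": 0,"z": 0,"ax": 0,"ay": 0,"az": 0}

```text
time: 11.9
tool_pos: [636.7, -125.0, 9.8]
tool_rot: [3.139, -0.0, 1.57]
ft_force: [-0.2, -0.3, 0.2]
gripper_width: 0.265
```

```bash
python3 st.py; python3 go.py 635.6 -124.3 8
```

```text
12.0 [ 637.  -125.    10.4] [3.139 0.    1.571] [ 0.1 -0.  -1.1] 23.1
now [ 637.  -125.    10.4] w 23.1 F [ 0.1 -0.  -1.1] shift cm [ 0.07 -0.15  0.24] turn [ 0.18  0.02 -0.01]
```

Call:
drive_tool:
  motion:
    - {"x": 0,"y": -0.1,"z": 0.24,"ax": 0,"ay": 0,"az": 0}
    - {"x": 0,"y": 0,"z": 0,"ax": 0,"ay": 0,"az": 0}

```text
time: 12.2
tool_pos: [636.2, -125.1, 8.1]
tool_rot: [3.138, 0.0, 1.571]
ft_force: [-0.4, -0.0, -0.7]
gripper_width: 0.267
```

Call:
drive_tool:
  motion:
    - {"x": 0,"y": 0,"z": 0.1,"ax": 0,"ay": 0,"az": 0}
    - {"x": 0,"y": 0,"z": 0,"ax": 0,"ay": 0,"az": 0}

```text
time: 12.4
tool_pos: [636.6, -125.2, 7.7]
tool_rot: [3.137, 0.001, 1.571]
ft_force: [-0.1, -0.0, -0.9]
gripper_width: 0.265
```

Call:
drive_tool:
  motion:
    - {"x": 0,"y": 0,"z": 0.1,"ax": 0,"ay": 0,"az": 0}
    - {"x": 0,"y": 0,"z": 0,"ax": 0,"ay": 0,"az": 0}

```text
time: 12.6
tool_pos: [636.9, -125.4, 7.7]
tool_rot: [3.137, 0.001, 1.571]
ft_force: [0.2, -0.5, -0.5]
gripper_width: 0.266
```

Call:
drive_tool:
  motion:
    - {"x": 0,"y": 0,"z": 0.1,"ax": 0,"ay": 0,"az": 0}
    - {"x": 0,"y": 0,"z": 0,"ax": 0,"ay": 0,"az": 0}

```text
time: 12.8
tool_pos: [637.2, -125.5, 7.6]
tool_rot: [3.136, 0.001, 1.571]
ft_force: [0.5, 0.5, -1.0]
gripper_width: 0.27
```

Call:
drive_tool:
  motion:
    - {"x": 0,"y": -0.1,"z": 0.2,"ax": 0,"ay": 0,"az": 0}

```text
time: 12.9
tool_pos: [637.2, -125.6, 7.4]
tool_rot: [3.135, 0.002, 1.571]
ft_force: [-5.1, 2.8, 18.9]
gripper_width: 0.265
```

Call:
drive_tool:
  motion:
    - {"x": 0,"y": 0,"z": 0.1,"ax": 0,"ay": 0,"az": 0}

```text
time: 13.0
tool_pos: [637.4, -125.6, 7.5]
tool_rot: [3.134, 0.002, 1.571]
ft_force: [-4.7, 1.3, 6.4]
gripper_width: 0.268
```

Call:
drive_tool:
  motion:
    - {"x": 0,"y": 0,"z": 0,"ax": 0,"ay": 0,"az": 0}
    - {"x": 0,"y": 0,"z": 0,"ax": 0,"ay": 0,"az": 0}
    - {"x": 0,"y": 0,"z": 0,"ax": 0,"ay": 0,"az": 0}
    - {"x": 0,"y": 0,"z": 0,"ax": 0,"ay": 0,"az": 0}
  gripper: 80

```text
time: 13.4
tool_pos: [637.3, -125.5, 6.8]
tool_rot: [3.134, 0.002, 1.571]
ft_force: [-0.8, -0.5, 0.8]
gripper_width: 0.543
```

Call:
drive_tool:
  motion:
    - {"x": 0,"y": 0,"z": -1,"ax": 0,"ay": 0,"az": 0}
    - {"x": 0,"y": 0,"z": -2.5,"ax": 0,"ay": 0,"az": 0}
    - {"x": 0,"y": 0,"z": -3,"ax": 0,"ay": 0,"az": 0}
    - {"x": 0,"y": 0,"z": -1.5,"ax": 0,"ay": 0,"az": 0}
    - {"x": 0,"y": 0,"z": 0,"ax": 0,"ay": 0,"az": 0}

```text
time: 13.9
tool_pos: [635.7, -125.1, 89.3]
tool_rot: [3.137, 0.001, 1.571]
ft_force: [-0.3, -0.0, 0.2]
gripper_width: 0.686
```

```bash
python3 st.py; python3 go.py 463.7 -71.8 60
```

```text
14.0 [ 634.2 -124.7   86.6] [ 3.14  -0.     1.571] [ 0.5 -0.6 -1. ] 59.2
now [ 634.2 -124.7   86.6] w 59.2 F [ 0.5 -0.6 -1. ] shift cm [  5.29 -17.05   2.64] turn [ 0.08 -0.02  0.01]
```

Call:
drive_tool:
  motion:
    - {"x": 0.5,"y": -1.5,"z": 0,"ax": 0,"ay": 0,"az": 0}
    - {"x": 1,"y": -3,"z": 0,"ax": 0,"ay": 0,"az": 0}
    - {"x": 1,"y": -3.5,"z": 0.5,"ax": 0,"ay": 0,"az": 0}
    - {"x": 1,"y": -3.5,"z": 0.5,"ax": 0,"ay": 0,"az": 0}
    - {"x": 1,"y": -3,"z": 0.5,"ax": 0,"ay": 0,"az": 0}
  gripper: 40

```text
time: 14.5
tool_pos: [483.1, -78.3, 63.5]
tool_rot: [-3.135, -0.003, 1.57]
ft_force: [-0.2, -0.1, 0.1]
gripper_width: 0.848
```

```bash
python3 st.py; python3 go.py 463.7 -71.8 30
```

```text
14.6 [479.  -76.5  61.2] [-3.129 -0.005  1.57 ] [0.8 0.3 0.4] 73.2
now [479.  -76.5  61.2] w 73.2 F [0.8 0.3 0.4] shift cm [ 0.46 -1.49  3.14] turn [-0.73 -0.29 -0.02]
```

Call:
drive_tool:
  motion:
    - {"x": 0.4,"y": -1.2,"z": 0.5,"ax": -0.7,"ay": -0.3,"az": 0}
    - {"x": 0,"y": 0,"z": 1,"ax": 0,"ay": 0,"az": 0}
    - {"x": 0,"y": 0,"z": 1,"ax": 0,"ay": 0,"az": 0}
    - {"x": 0,"y": 0,"z": 0.5,"ax": 0,"ay": 0,"az": 0}
    - {"x": 0,"y": 0,"z": 0,"ax": 0,"ay": 0,"az": 0}

```text
time: 15.1
tool_pos: [466.1, -72.5, 26.1]
tool_rot: [-3.138, -0.001, 1.57]
ft_force: [-0.2, -0.1, 1.0]
gripper_width: 0.844
```

```bash
python3 st.py; python3 go.py 463.7 -71.8 10; python3 - <<'E'
from bench import cams
from h import *
c=cams.capture("wrist"); im=cv2.medianBlur(c["image"],3)
m=((im[:,:,0]>105)&(im[:,:,2]>85)).astype(np.uint8); m[300:]=0
n,l,s,ce=cv2.connectedComponentsWithStats(m)
for k in range(1,n):
  if s[k,4]>800: print(s[k],ce[k].round(1),cast(c,*ce[k],36).round(1),cast(c,s[k,0]+s[k,2]/2,s[k,1]+s[k,3]/2,36).round(1))
print(proj(c,(463.7,-71.8,36)))
E
```

```text
15.2 [466.6 -72.6  27. ] [-3.139 -0.     1.57 ] [-0.   0.3  0. ] 73.3
now [466.6 -72.6  27. ] w 73.3 F [-0.   0.3  0. ] shift cm [ 0.08 -0.29  1.7 ] turn [-0.14 -0.03 -0.04]
[    0     0    69   300 11529] [ 22.9 189.9] [329.7 -20.6  36. ] [339.   -2.4  36. ]
[ 268  244   84   56 3870] [310.8 275.5] [464.5 -63.7  36. ] [464.1 -61.8  36. ]
[ 549  281   91   19 1082] [587.6 292.8] [604.7 -73.   36. ] [607.9 -71.8  36. ]
(np.float64(309.33537105540665), np.float64(290.42864440130325))
```

Call:
drive_tool:
  motion:
    - {"x": 0.15,"y": -0.25,"z": 0.6,"ax": 0,"ay": 0,"az": 0}
    - {"x": 0,"y": 0,"z": 0.8,"ax": 0,"ay": 0,"az": 0}
    - {"x": 0,"y": 0,"z": 0.6,"ax": 0,"ay": 0,"az": 0}
    - {"x": 0,"y": 0,"z": 0.4,"ax": 0,"ay": 0,"az": 0}
    - {"x": 0,"y": 0,"z": 0,"ax": 0,"ay": 0,"az": 0}

```text
time: 15.75
tool_pos: [465.3, -71.4, 2.2]
tool_rot: [3.141, 0.0, 1.57]
ft_force: [-0.2, -0.5, -0.3]
gripper_width: 0.847
```

```bash
python3 st.py; python3 go.py 464 -71 -4
```

```text
15.85 [465.7 -71.6   2.8] [3.141e+00 1.000e-03 1.570e+00] [-0.7 -0.2 -0.3] 73.3
now [465.7 -71.6   2.8] w 73.3 F [-0.7 -0.2 -0.3] shift cm [ 0.06 -0.17  0.68] turn [ 0.06  0.04 -0.04]
```

Call:
drive_tool:
  motion:
    - {"x": 0.06,"y": -0.2,"z": 0.4,"ax": 0,"ay": 0,"az": 0}
    - {"x": 0,"y": 0,"z": 0.35,"ax": 0,"ay": 0,"az": 0}
    - {"x": 0,"y": 0,"z": 0,"ax": 0,"ay": 0,"az": 0}

```text
time: 16.15
tool_pos: [464.2, -71.1, -4.7]
tool_rot: [3.139, 0.001, 1.57]
ft_force: [-0.4, 0.4, -0.5]
gripper_width: 0.84
```

Call:
drive_tool:
  motion:
    - {"x": 0,"y": 0,"z": 0,"ax": 0,"ay": 0,"az": 0}
    - {"x": 0,"y": 0,"z": 0,"ax": 0,"ay": 0,"az": 0}
    - {"x": 0,"y": 0,"z": 0,"ax": 0,"ay": 0,"az": 0}
    - {"x": 0,"y": 0,"z": 0,"ax": 0,"ay": 0,"az": 0}
    - {"x": 0,"y": 0,"z": 0,"ax": 0,"ay": 0,"az": 0}
  gripper: 255

```text
time: 16.65
tool_pos: [464.5, -71.2, -4.3]
tool_rot: [3.139, 0.001, 1.57]
ft_force: [-0.4, -0.3, -0.2]
gripper_width: 0.493
```

Call:
drive_tool:
  motion:
    - {"x": 0,"y": 0,"z": 0,"ax": 0,"ay": 0,"az": 0}
    - {"x": 0,"y": 0,"z": 0,"ax": 0,"ay": 0,"az": 0}

```text
time: 16.85
tool_pos: [464.5, -71.2, -4.4]
tool_rot: [3.139, 0.001, 1.57]
ft_force: [-0.4, 0.3, -0.2]
gripper_width: 0.494
```

```bash
python3 st.py; python3 go.py 464 -71 -4
```

```text
16.95 [464.5 -71.2  -4.4] [3.139e+00 1.000e-03 1.570e+00] [-0.3 -0.  -0.5] 43.4
now [464.5 -71.2  -4.4] w 43.4 F [-0.3 -0.  -0.5] shift cm [ 0.02 -0.05 -0.04] turn [ 0.17  0.08 -0.04]
```

Call:
drive_tool:
  motion:
    - {"x": 0,"y": 0,"z": -0.5,"ax": 0,"ay": 0,"az": 0}
    - {"x": 0,"y": 0,"z": -1.5,"ax": 0,"ay": 0,"az": 0}
    - {"x": 0,"y": 0,"z": -2.5,"ax": 0,"ay": 0,"az": 0}
    - {"x": 0.5,"y": 0.5,"z": -1.5,"ax": 0,"ay": 0,"az": 0}
    - {"x": 1.5,"y": 1.5,"z": -0.5,"ax": 0,"ay": 0,"az": 0}

```text
time: 17.45
tool_pos: [481.8, -51.3, 62.2]
tool_rot: [-3.139, 0.0, 1.568]
ft_force: [0.6, -0.2, -1.7]
gripper_width: 0.492
```

Call:
drive_tool:
  motion:
    - {"x": 2.5,"y": 2.4,"z": 0,"ax": 0,"ay": 0,"az": 0}
    - {"x": 3,"y": 2.9,"z": 0,"ax": 0,"ay": 0,"az": 0}
    - {"x": 3,"y": 2.9,"z": 0,"ax": 0,"ay": 0,"az": 0}
    - {"x": 3,"y": 2.9,"z": 0,"ax": 0,"ay": 0,"az": 0}
    - {"x": 2.5,"y": 2.4,"z": 0,"ax": 0,"ay": 0,"az": 0}

```text
time: 17.95
tool_pos: [623.1, 91.1, 66.5]
tool_rot: [3.138, 0.002, 1.563]
ft_force: [0.1, -0.7, -0.8]
gripper_width: 0.493
```

```bash
python3 st.py; python3 go.py 643.4 116.3 40
```

```text
18.05 [624.3  92.7  66.6] [3.137e+00 1.000e-03 1.566e+00] [ 0.4  0.  -0.7] 42.7
now [624.3  92.7  66.6] w 42.7 F [ 0.4  0.  -0.7] shift cm [2.38 1.89 2.66] turn [ 0.29  0.06 -0.28]
```

Call:
drive_tool:
  motion:
    - {"x": 1.2,"y": 1,"z": 0.5,"ax": 0.2,"ay": 0,"az": -0.3}
    - {"x": 0.8,"y": 0.7,"z": 1,"ax": 0,"ay": 0,"az": 0}
    - {"x": 0.2,"y": 0.2,"z": 1,"ax": 0,"ay": 0,"az": 0}
    - {"x": 0,"y": 0,"z": 1,"ax": 0,"ay": 0,"az": 0}
    - {"x": 0,"y": 0,"z": 0.5,"ax": 0,"ay": 0,"az": 0}

```text
time: 18.55
tool_pos: [642.2, 113.7, 23.9]
tool_rot: [-3.141, 0.003, 1.572]
ft_force: [0.1, -0.6, -0.6]
gripper_width: 0.493
```

```bash
python3 st.py; python3 go.py 643.4 116.3 0
```

```text
18.65 [642.  113.7  24. ] [-3.140e+00  3.000e-03  1.572e+00] [-0.5 -0.6 -0.1] 43.2
now [642.  113.7  24. ] w 43.2 F [-0.5 -0.6 -0.1] shift cm [0.27 0.14 2.4 ] turn [-0.09  0.15  0.05]
```

Call:
drive_tool:
  motion:
    - {"x": 0.25,"y": 0.15,"z": 0.6,"ax": 0,"ay": 0.1,"az": 0}
    - {"x": 0,"y": 0,"z": 0.8,"ax": 0,"ay": 0,"az": 0}
    - {"x": 0,"y": 0,"z": 0.6,"ax": 0,"ay": 0,"az": 0}
    - {"x": 0,"y": 0,"z": 0.3,"ax": 0,"ay": 0,"az": 0}
    - {"x": 0,"y": 0,"z": 0,"ax": 0,"ay": 0,"az": 0}

```text
time: 19.15
tool_pos: [643.9, 115.3, -0.1]
tool_rot: [-3.141, 0.001, 1.57]
ft_force: [0.5, -0.4, -1.1]
gripper_width: 0.498
```

Call:
drive_tool:
  motion:
    - {"x": 0,"y": 0,"z": 0.2,"ax": 0,"ay": 0,"az": 0}

```text
time: 19.25
tool_pos: [644.2, 115.3, -1.4]
tool_rot: [3.141, 0.001, 1.57]
ft_force: [-7.3, -0.1, 19.8]
gripper_width: 0.488
```

Call:
drive_tool:
  motion:
    - {"x": 0,"y": 0,"z": 0,"ax": 0,"ay": 0,"az": 0}
    - {"x": 0,"y": 0,"z": 0,"ax": 0,"ay": 0,"az": 0}
    - {"x": 0,"y": 0,"z": 0,"ax": 0,"ay": 0,"az": 0}
    - {"x": 0,"y": 0,"z": 0,"ax": 0,"ay": 0,"az": 0}
  gripper: 80

```text
time: 19.65
tool_pos: [645.5, 115.4, -0.1]
tool_rot: [3.139, 0.001, 1.571]
ft_force: [-0.2, -0.5, -0.7]
gripper_width: 0.671
```

Call:
drive_tool:
  motion:
    - {"x": 0,"y": 0,"z": -1,"ax": 0,"ay": 0,"az": 0}
    - {"x": 0,"y": 0,"z": -2.5,"ax": 0,"ay": 0,"az": 0}
    - {"x": 0,"y": 0,"z": -3,"ax": 0,"ay": 0,"az": 0}
    - {"x": 0,"y": -0.5,"z": -1.5,"ax": 0,"ay": 0,"az": 0}
    - {"x": -0.5,"y": -2,"z": 0,"ax": 0,"ay": 0,"az": 0}

```text
time: 20.15
tool_pos: [620.8, 110.6, 84.2]
tool_rot: [3.138, 0.0, 1.571]
ft_force: [0.4, -0.2, -0.0]
gripper_width: 0.685
```

```bash
python3 st.py; python3 go.py 454 78 70
```

```text
20.25 [616.8 110.1  81.5] [-3.139e+00  1.000e-03  1.570e+00] [ 0.  -0.2  0.8] 59.6
now [616.8 110.1  81.5] w 59.6 F [ 0.  -0.2  0.8] shift cm [ -3.22 -16.28   1.2 ] turn [-0.16  0.06 -0.02]
```

Call:
drive_tool:
  motion:
    - {"x": -0.5,"y": -2.5,"z": 0,"ax": 0,"ay": 0,"az": 0}
    - {"x": -0.6,"y": -3,"z": 0,"ax": 0,"ay": 0,"az": 0}
    - {"x": -0.6,"y": -3.5,"z": 0,"ax": 0,"ay": 0,"az": 0}
    - {"x": -0.6,"y": -3,"z": 0,"ax": 0,"ay": 0,"az": 0}
    - {"x": -0.5,"y": -2,"z": 0,"ax": 0,"ay": 0,"az": 0}
  gripper: 125

```text
time: 20.75
tool_pos: [473.6, 81.9, 79.8]
tool_rot: [-3.138, 0.001, 1.57]
ft_force: [1.0, -0.7, 0.6]
gripper_width: 0.513
```

```bash
python3 st.py; python3 go.py 454 78 65
```

```text
20.85 [473.1  81.9  79.5] [-3.137e+00  1.000e-03  1.570e+00] [-0.4 -0.  -1. ] 44.5
now [473.1  81.9  79.5] w 44.5 F [-0.4 -0.  -1. ] shift cm [-0.39 -1.9   1.46] turn [-0.26  0.04 -0.06]
```

Call:
drive_tool:
  motion:
    - {"x": -0.3,"y": -1.3,"z": 0.5,"ax": -0.2,"ay": 0,"az": 0}
    - {"x": -0.1,"y": -0.4,"z": 0.8,"ax": 0,"ay": 0,"az": 0}
    - {"x": 0,"y": 0,"z": 0.5,"ax": 0,"ay": 0,"az": 0}
    - {"x": 0,"y": 0,"z": 0,"ax": 0,"ay": 0,"az": 0}

```text
time: 21.25
tool_pos: [459.7, 78.2, 61.4]
tool_rot: [3.138, 0.0, 1.569]
ft_force: [0.5, -0.1, -0.4]
gripper_width: 0.509
```

```bash
python3 st.py; python3 go.py 454 78 35; python3 - <<'E'
from bench import cams
from h import *
c=cams.capture("wrist")
for z in (0,54): print(proj(c,(454,78,z)))
cv2.imwrite("pics/w7.png",np.clip(cv2.resize(c["image"][180:380,190:440],None,fx=3,fy=3,interpolation=2)[:,:,::-1]*1.6,0,255).astype(np.uint8))
E
```

```text
21.35 [460.1  78.2  62.1] [3.137 0.    1.569] [0.3 0.1 0.9] 44.3
now [460.1  78.2  62.1] w 44.3 F [0.3 0.1 0.9] shift cm [-0.02 -0.62  2.71] turn [ 0.24  0.01 -0.1 ]
(np.float64(305.9215052021614), np.float64(248.7487741412242))
(np.float64(304.03012528331294), np.float64(279.28023521955174))
```

View pics/w7.png

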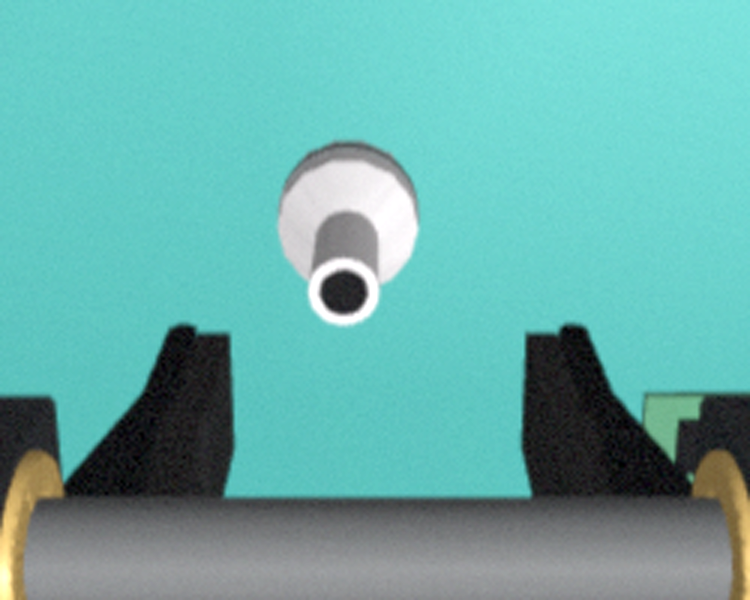

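Call:
drive_tool:
  motion:
    - {"x": 0.08,"y": -0.6,"z": 0.5,"ax": 0.2,"ay": 0,"az": -0.1}
    - {"x": 0,"y": 0,"z": 1,"ax": 0,"ay": 0,"az": 0}
    - {"x": 0,"y": 0,"z": 0.7,"ax": 0,"ay": 0,"az": 0}
    - {"x": 0,"y": 0,"z": 0,"ax": 0,"ay": 0,"az": 0}

```text
time: 21.8
tool_pos: [454.6, 79.2, 38.7]
tool_rot: [3.14, 0.0, 1.571]
ft_force: [-0.0, -0.2, -0.3]
gripper_width: 0.509
```

```bash
python3 st.py; python3 go.py 454.2 79 5
```

```text
21.9 [455.2  79.2  39.6] [3.139 0.    1.571] [-1.1  0.2  0.2] 44.4
now [455.2  79.2  39.6] w 44.4 F [-1.1  0.2  0.2] shift cm [-0.02 -0.11  3.46] turn [0.16 0.01 0.01]
```

Call:
drive_tool:
  motion:
    - {"x": 0,"y": -0.1,"z": 0.7,"ax": 0.2,"ay": 0,"az": 0}
    - {"x": 0,"y": 0,"z": 1,"ax": 0,"ay": 0,"az": 0}
    - {"x": 0,"y": 0,"z": 1,"ax": 0,"ay": 0,"az": 0}
    - {"x": 0,"y": 0,"z": 0.6,"ax": 0,"ay": 0,"az": 0}
    - {"x": 0,"y": 0,"z": 0,"ax": 0,"ay": 0,"az": 0}

```text
time: 22.4
tool_pos: [454.5, 79.1, 3.9]
tool_rot: [-3.141, 0.0, 1.571]
ft_force: [0.0, 0.2, 0.8]
gripper_width: 0.507
```

```bash
python3 st.py; python3 go.py 454.2 79 5
```

```text
22.5 [455.2  79.2   4.9] [3.141 0.    1.571] [0.7 0.9 0.2] 44.3
now [455.2  79.2   4.9] w 44.3 F [0.7 0.9 0.2] shift cm [-0.02 -0.1  -0.01] turn [0.06 0.01 0.01]
```

Call:
drive_tool:
  motion:
    - {"x": 0,"y": -0.1,"z": 0,"ax": 0,"ay": 0,"az": 0}
    - {"x": 0,"y": 0,"z": 0,"ax": 0,"ay": 0,"az": 0}
    - {"x": 0,"y": 0,"z": 0,"ax": 0,"ay": 0,"az": 0}
    - {"x": 0,"y": 0,"z": 0,"ax": 0,"ay": 0,"az": 0}
    - {"x": 0,"y": 0,"z": 0,"ax": 0,"ay": 0,"az": 0}
  gripper: 255

```text
time: 23.0
tool_pos: [455.5, 79.2, 6.3]
tool_rot: [3.138, 0.0, 1.571]
ft_force: [0.3, -0.8, -0.5]
gripper_width: 0.143
```

Call:
drive_tool:
  motion:
    - {"x": 0,"y": 0,"z": 0,"ax": 0,"ay": 0,"az": 0}
    - {"x": 0,"y": 0,"z": 0,"ax": 0,"ay": 0,"az": 0}

```text
time: 23.2
tool_pos: [455.6, 79.2, 6.4]
tool_rot: [3.137, 0.0, 1.571]
ft_force: [0.1, -0.3, -0.8]
gripper_width: 0.143
```

```bash
python3 st.py; python3 go.py 454.2 79 5
```

```text
23.3 [455.5  79.2   6.3] [3.138 0.    1.571] [ 0.2  0.9 -0.9] 12.2
now [455.5  79.2   6.3] w 12.2 F [ 0.2  0.9 -0.9] shift cm [-0.02 -0.13  0.13] turn [0.23 0.01 0.01]
```

Call:
drive_tool:
  motion:
    - {"x": 0,"y": 0,"z": -0.5,"ax": 0,"ay": 0,"az": 0}
    - {"x": 0,"y": 0,"z": -1.5,"ax": 0,"ay": 0,"az": 0}
    - {"x": 0,"y": 0,"z": -2.5,"ax": 0,"ay": 0,"az": 0}
    - {"x": 0.5,"y": 0.2,"z": -1.5,"ax": 0,"ay": 0,"az": 0}
    - {"x": 1.5,"y": 0.5,"z": -0.5,"ax": 0,"ay": 0,"az": 0}

```text
time: 23.8
tool_pos: [460.3, 98.5, 73.1]
tool_rot: [-3.141, 0.001, 1.569]
ft_force: [-0.1, 0.9, -0.3]
gripper_width: 0.135
```

Call:
drive_tool:
  motion:
    - {"x": 3,"y": 0.9,"z": 0,"ax": 0,"ay": 0,"az": 0}
    - {"x": 4,"y": 1.2,"z": 0,"ax": 0,"ay": 0,"az": 0}
    - {"x": 4,"y": 1.2,"z": 0,"ax": 0,"ay": 0,"az": 0}
    - {"x": 4,"y": 1.2,"z": 0,"ax": 0,"ay": 0,"az": 0}
    - {"x": 3,"y": 0.9,"z": 0,"ax": 0,"ay": 0,"az": 0}

```text
time: 24.3
tool_pos: [518.9, 282.8, 77.7]
tool_rot: [3.135, 0.0, 1.564]
ft_force: [0.3, -0.1, -0.0]
gripper_width: 0.137
```

```bash
python3 st.py; python3 go.py 534.7 337 60
```

```text
24.4 [519.2 284.2  77.8] [ 3.135e+00 -1.000e-03  1.566e+00] [-0.2 -0.4 -0.7] 11.8
now [519.2 284.2  77.8] w 11.8 F [-0.2 -0.4 -0.7] shift cm [5.29 1.51 1.8 ] turn [ 0.4  -0.05 -0.26]
```

Call:
drive_tool:
  motion:
    - {"x": 1.5,"y": 0.5,"z": 0,"ax": 0.4,"ay": 0,"az": -0.2}
    - {"x": 2,"y": 0.6,"z": 0.5,"ax": 0,"ay": 0,"az": 0}
    - {"x": 1.3,"y": 0.3,"z": 1,"ax": 0,"ay": 0,"az": 0}
    - {"x": 0.3,"y": 0,"z": 1,"ax": 0,"ay": 0,"az": 0}
    - {"x": 0,"y": 0,"z": 0.5,"ax": 0,"ay": 0,"az": 0}

```text
time: 24.9
tool_pos: [533.3, 334.8, 47.8]
tool_rot: [-3.141, 0.001, 1.571]
ft_force: [-0.5, 0.3, -0.6]
gripper_width: 0.135
```

```bash
python3 st.py; python3 go.py 534.7 337 20
```

```text
25.0 [533.  334.2  47.6] [-3.14e+00  1.00e-03  1.57e+00] [ 0.5  0.2 -0. ] 12.3
now [533.  334.2  47.6] w 12.3 F [ 0.5  0.2 -0. ] shift cm [0.28 0.17 2.76] turn [-0.09  0.08 -0.02]
```

Call:
drive_tool:
  motion:
    - {"x": 0.28,"y": 0.17,"z": 0.7,"ax": 0,"ay": 0,"az": 0}
    - {"x": 0,"y": 0,"z": 1,"ax": 0,"ay": 0,"az": 0}
    - {"x": 0,"y": 0,"z": 1,"ax": 0,"ay": 0,"az": 0}
    - {"x": 0,"y": 0,"z": 0.6,"ax": 0,"ay": 0,"az": 0}
    - {"x": 0,"y": 0,"z": 0,"ax": 0,"ay": 0,"az": 0}

```text
time: 25.5
tool_pos: [535.0, 334.9, 12.5]
tool_rot: [-3.14, 0.002, 1.568]
ft_force: [-0.6, 0.1, -0.9]
gripper_width: 0.133
```

```bash
python3 st.py; python3 go.py 534.7 337 10.5
```

```text
25.6 [535.6 335.3  13.5] [3.142e+00 1.000e-03 1.568e+00] [-0.  -0.3  0.2] 12.2
now [535.6 335.3  13.5] w 12.2 F [-0.  -0.3  0.2] shift cm [ 0.17 -0.1   0.3 ] turn [ 0.    0.07 -0.14]
```

Call:
drive_tool:
  motion:
    - {"x": 0.15,"y": -0.1,"z": 0.3,"ax": 0,"ay": 0,"az": 0}
    - {"x": 0,"y": 0,"z": 0.15,"ax": 0,"ay": 0,"az": 0}

```text
time: 25.8
tool_pos: [535.4, 337.3, 9.8]
tool_rot: [3.14, 0.0, 1.568]
ft_force: [-0.3, 0.5, 0.1]
gripper_width: 0.139
```

Call:
drive_tool:
  motion:
    - {"x": 0,"y": 0,"z": 0.15,"ax": 0,"ay": 0,"az": 0}

```text
time: 25.9
tool_pos: [535.7, 337.7, 9.0]
tool_rot: [3.139, 0.0, 1.569]
ft_force: [-3.4, -1.0, 10.8]
gripper_width: 0.141
```

Call:
drive_tool:
  motion:
    - {"x": 0,"y": 0,"z": 0,"ax": 0,"ay": 0,"az": 0}
    - {"x": 0,"y": 0,"z": 0,"ax": 0,"ay": 0,"az": 0}
    - {"x": 0,"y": 0,"z": 0,"ax": 0,"ay": 0,"az": 0}
    - {"x": 0,"y": 0,"z": 0,"ax": 0,"ay": 0,"az": 0}
  gripper: 110

```text
time: 26.3
tool_pos: [536.5, 338.2, 9.9]
tool_rot: [3.137, -0.001, 1.569]
ft_force: [0.1, 0.6, 0.3]
gripper_width: 0.414
```

Call:
drive_tool:
  motion:
    - {"x": 0,"y": 0,"z": -1,"ax": 0,"ay": 0,"az": 0}
    - {"x": 0,"y": 0,"z": -2.5,"ax": 0,"ay": 0,"az": 0}
    - {"x": 0,"y": 0,"z": -3,"ax": 0,"ay": 0,"az": 0}
    - {"x": -0.5,"y": 0,"z": -1.5,"ax": 0,"ay": 0,"az": 0}
    - {"x": -2,"y": -0.5,"z": 0,"ax": 0,"ay": 0,"az": 0}

```text
time: 26.8
tool_pos: [530.8, 313.7, 93.9]
tool_rot: [3.138, -0.001, 1.571]
ft_force: [-1.4, -1.4, 0.0]
gripper_width: 0.564
```

Call:
drive_tool:
  motion:
    - {"x": -4,"y": -1,"z": 0,"ax": 0,"ay": 0,"az": 0}
    - {"x": -4,"y": -1,"z": 0,"ax": 0,"ay": 0,"az": 0}
    - {"x": -4,"y": -1,"z": 0,"ax": 0,"ay": 0,"az": 0}
    - {"x": -4,"y": -1,"z": 0,"ax": 0,"ay": 0,"az": 0}
    - {"x": -4,"y": -1,"z": 0,"ax": 0,"ay": 0,"az": 0}
  gripper: 60

```text
time: 27.3
tool_pos: [480.9, 109.0, 96.5]
tool_rot: [3.131, -0.002, 1.576]
ft_force: [1.0, -0.4, 0.7]
gripper_width: 0.763
```

```bash
python3 st.py; python3 go.py 410 -179 70
```

```text
27.4 [480.3 106.5  96.2] [ 3.132e+00 -1.000e-03  1.572e+00] [0.6 0.2 0.1] 66.4
now [480.3 106.5  96.2] w 66.4 F [0.6 0.2 0.1] shift cm [-28.54  -7.08   2.53] turn [ 0.53 -0.04  0.07]
```

Call:
drive_tool:
  motion:
    - {"x": -4,"y": -1,"z": 0.2,"ax": 0.5,"ay": 0,"az": 0.1}
    - {"x": -4,"y": -1,"z": 0,"ax": 0,"ay": 0,"az": 0}
    - {"x": -4,"y": -1,"z": 0,"ax": 0,"ay": 0,"az": 0}
    - {"x": -4,"y": -1,"z": 0,"ax": 0,"ay": 0,"az": 0}
    - {"x": -4,"y": -1,"z": 0,"ax": 0,"ay": 0,"az": 0}

```text
time: 27.9
tool_pos: [431.2, -95.7, 96.0]
tool_rot: [3.134, -0.002, 1.577]
ft_force: [0.7, -0.2, -0.2]
gripper_width: 0.762
```

Call:
drive_tool:
  motion:
    - {"x": -4,"y": -1,"z": 0.2,"ax": 0,"ay": 0,"az": 0}
    - {"x": -2.5,"y": -0.6,"z": 0.2,"ax": 0,"ay": 0,"az": 0}
    - {"x": -1,"y": -0.3,"z": 0,"ax": 0,"ay": 0,"az": 0}
    - {"x": 0,"y": 0,"z": 0,"ax": 0,"ay": 0,"az": 0}

```text
time: 28.3
tool_pos: [412.2, -177.3, 93.6]
tool_rot: [3.13, 0.0, 1.571]
ft_force: [-0.1, 0.6, -0.4]
gripper_width: 0.767
```

```bash
python3 st.py; python3 go.py 410 -179 60
```

```text
28.4 [ 412.5 -175.8   93.4] [ 3.13  -0.     1.573] [ 0.4  0.3 -0.7] 66.3
now [ 412.5 -175.8   93.4] w 66.3 F [ 0.4  0.3 -0.7] shift cm [-0.32 -0.29  3.34] turn [ 0.64 -0.01  0.13]
```

Call:
drive_tool:
  motion:
    - {"x": -0.3,"y": -0.25,"z": 0.5,"ax": 0.6,"ay": 0,"az": 0.1}
    - {"x": 0,"y": 0,"z": 1,"ax": 0,"ay": 0,"az": 0}
    - {"x": 0,"y": 0,"z": 1,"ax": 0,"ay": 0,"az": 0}
    - {"x": 0,"y": 0,"z": 0.5,"ax": 0,"ay": 0,"az": 0}
    - {"x": 0,"y": 0,"z": 0,"ax": 0,"ay": 0,"az": 0}

```text
time: 28.9
tool_pos: [410.5, -174.3, 59.9]
tool_rot: [-3.14, -0.002, 1.578]
ft_force: [-0.5, -0.1, -0.4]
gripper_width: 0.762
```

```bash
python3 st.py; cat > eye.py <<'E'
from bench import cams
from h import *
import sys
c=cams.capture("wrist"); im=cv2.medianBlur(c["image"],5).astype(int); Rr,G,B=im[:,:,0],im[:,:,1],im[:,:,2]
x,y=float(sys.argv[1]),float(sys.argv[2]); print("pred",np.round(proj(c,(x,y,50)),1))
m=((B>Rr+8)&(Rr>40)&(G-Rr<30)&(B>=G)).astype(np.uint8)
n,l,s,ce=cv2.connectedComponentsWithStats(m)
for k in range(1,n):
  if s[k,4]>300: print(s[k],ce[k].round(1),cast(c,*ce[k],50).round(1), "bboxc",cast(c,s[k,0]+s[k,2]/2,s[k,1]+s[k,3]/2,50).round(1), im[int(ce[k][1]),int(ce[k][0])])
E
python3 eye.py 410 -179; python3 go.py 410 -179 30
```

```text
29.0 [ 411.  -174.9   60.7] [-3.141e+00 -2.000e-03  1.577e+00] [ 0.2 -0.   0.5] 66.4
pred [313.4 284.1]
[ 292  262   45   43 1543] [313.9 283.3] [ 410.3 -178.5   50. ] bboxc [ 410.6 -178.7   50. ] [ 95 113 128]
[ 130  267   44   40 1367] [151.7 286.8] [ 319.5 -181.3   50. ] bboxc [ 319.6 -181.4   50. ] [ 90 108 123]
now [ 411.3 -175.2   61.2] w 66.4 F [-0.5 -0.8 -0.4] shift cm [-0.38 -0.13  3.12] turn [ 0.03 -0.06  0.36]
```

Call:
drive_tool:
  motion:
    - {"x": -0.35,"y": -0.1,"z": 0.5,"ax": 0,"ay": 0,"az": 0.3}
    - {"x": 0,"y": 0,"z": 1,"ax": 0,"ay": 0,"az": 0}
    - {"x": 0,"y": 0,"z": 1,"ax": 0,"ay": 0,"az": 0}
    - {"x": 0,"y": 0,"z": 0.4,"ax": 0,"ay": 0,"az": 0}
    - {"x": 0,"y": 0,"z": 0,"ax": 0,"ay": 0,"az": 0}

```text
time: 29.55
tool_pos: [410.7, -179.7, 30.3]
tool_rot: [3.14, 0.0, 1.571]
ft_force: [0.8, 0.1, -0.4]
gripper_width: 0.768
```

```bash
python3 st.py; python3 go.py 410.3 -178.6 4
```

```text
29.65 [ 411.1 -179.9   31. ] [3.139e+00 1.000e-03 1.571e+00] [ 0.2  0.3 -0.7] 66.7
now [ 411.1 -179.9   31. ] w 66.7 F [ 0.2  0.3 -0.7] shift cm [ 0.13 -0.09  2.7 ] turn [ 0.15  0.03 -0.  ]
```

Call:
drive_tool:
  motion:
    - {"x": 0.1,"y": -0.1,"z": 0.6,"ax": 0.1,"ay": 0,"az": 0}
    - {"x": 0,"y": 0,"z": 0.9,"ax": 0,"ay": 0,"az": 0}
    - {"x": 0,"y": 0,"z": 0.8,"ax": 0,"ay": 0,"az": 0}
    - {"x": 0,"y": 0,"z": 0.4,"ax": 0,"ay": 0,"az": 0}
    - {"x": 0,"y": 0,"z": 0,"ax": 0,"ay": 0,"az": 0}

```text
time: 30.15
tool_pos: [410.6, -179.0, 2.1]
tool_rot: [3.14, 0.001, 1.571]
ft_force: [-0.6, -0.2, -0.6]
gripper_width: 0.764
```

Call:
drive_tool:
  motion:
    - {"x": 0,"y": 0,"z": 0,"ax": 0,"ay": 0,"az": 0}
    - {"x": 0,"y": 0,"z": 0,"ax": 0,"ay": 0,"az": 0}
    - {"x": 0,"y": 0,"z": 0,"ax": 0,"ay": 0,"az": 0}
    - {"x": 0,"y": 0,"z": 0,"ax": 0,"ay": 0,"az": 0}
    - {"x": 0,"y": 0,"z": 0,"ax": 0,"ay": 0,"az": 0}
  gripper: 255

```text
time: 30.65
tool_pos: [410.9, -179.3, 2.6]
tool_rot: [3.139, 0.002, 1.571]
ft_force: [0.2, -0.1, -0.7]
gripper_width: 0.446
```

```bash
python3 st.py; python3 st.py; python3 go.py 410.3 -178.6 4
```

```text
30.75 [ 410.9 -179.3    2.5] [3.139e+00 2.000e-03 1.571e+00] [-0.1 -0.1 -1.5] 39.1
30.85 [ 410.9 -179.3    2.5] [3.139e+00 2.000e-03 1.571e+00] [-0.2 -0.  -0.8] 39.1
now [ 410.9 -179.3    2.5] w 39.1 F [-0.2 -0.  -0.8] shift cm [ 0.07 -0.06 -0.15] turn [0.13 0.09 0.01]
```

Call:
drive_tool:
  motion:
    - {"x": 0,"y": 0,"z": -0.5,"ax": 0,"ay": 0,"az": 0}
    - {"x": 0,"y": 0,"z": -1.5,"ax": 0,"ay": 0,"az": 0}
    - {"x": 0,"y": 0,"z": -2.5,"ax": 0,"ay": 0,"az": 0}
    - {"x": -0.5,"y": 0.5,"z": -1.5,"ax": 0,"ay": 0,"az": 0}
    - {"x": -1.5,"y": 1.5,"z": 0,"ax": 0,"ay": 0,"az": 0}

```text
time: 31.35
tool_pos: [428.4, -197.0, 64.0]
tool_rot: [-3.139, -0.002, 1.572]
ft_force: [0.2, -0.0, -0.8]
gripper_width: 0.45
```

Call:
drive_tool:
  motion:
    - {"x": -2.5,"y": 2.5,"z": 0,"ax": 0,"ay": 0,"az": 0}
    - {"x": -2.5,"y": 2.5,"z": 0,"ax": 0,"ay": 0,"az": 0}
    - {"x": -2.5,"y": 2.5,"z": 0,"ax": 0,"ay": 0,"az": 0}
    - {"x": -1.5,"y": 1.5,"z": 0,"ax": 0,"ay": 0,"az": 0}
    - {"x": -0.5,"y": 0.5,"z": 0,"ax": 0,"ay": 0,"az": 0}

```text
time: 31.85
tool_pos: [528.5, -296.6, 66.5]
tool_rot: [3.14, 0.001, 1.572]
ft_force: [-0.7, -0.0, -0.3]
gripper_width: 0.453
```

```bash
python3 st.py; python3 go.py 536 -301 35
```

```text
31.95 [ 527.5 -295.5   66.2] [ 3.141 -0.     1.572] [ 0.6 -0.  -1.4] 39.0
now [ 527.5 -295.5   66.2] w 39.0 F [ 0.6 -0.  -1.4] shift cm [-0.56  0.85  3.12] turn [ 0.02 -0.01  0.09]
```

Call:
drive_tool:
  motion:
    - {"x": -0.5,"y": 0.8,"z": 0.5,"ax": 0,"ay": 0,"az": 0}
    - {"x": 0,"y": 0,"z": 1,"ax": 0,"ay": 0,"az": 0}
    - {"x": 0,"y": 0,"z": 1.2,"ax": 0,"ay": 0,"az": 0}
    - {"x": 0,"y": 0,"z": 1,"ax": 0,"ay": 0,"az": 0}
    - {"x": 0,"y": 0,"z": 0.5,"ax": 0,"ay": 0,"az": 0}

```text
time: 32.45
tool_pos: [533.3, -297.2, 20.3]
tool_rot: [-3.139, -0.002, 1.574]
ft_force: [0.3, -0.3, -0.8]
gripper_width: 0.45
```

```bash
python3 st.py; python3 go.py 536 -301 7
```

```text
32.55 [ 533.1 -297.2   20.5] [-3.139e+00 -3.000e-03  1.574e+00] [ 0.   0.2 -0.8] 38.8
now [ 533.1 -297.2   20.5] w 38.8 F [ 0.   0.2 -0.8] shift cm [-0.39  0.29  1.34] turn [-0.17 -0.16  0.17]
```

Call:
drive_tool:
  motion:
    - {"x": -0.35,"y": 0.25,"z": 0.5,"ax": -0.2,"ay": -0.2,"az": 0.2}
    - {"x": 0,"y": 0,"z": 0.5,"ax": 0,"ay": 0,"az": 0}
    - {"x": 0,"y": 0,"z": 0.3,"ax": 0,"ay": 0,"az": 0}
    - {"x": 0,"y": 0,"z": 0,"ax": 0,"ay": 0,"az": 0}

```text
time: 32.95
tool_pos: [536.6, -301.5, 7.3]
tool_rot: [3.139, 0.002, 1.57]
ft_force: [-0.4, -0.3, -0.6]
gripper_width: 0.448
```

Call:
drive_tool:
  motion:
    - {"x": 0,"y": 0,"z": 0.15,"ax": 0,"ay": 0,"az": 0}

```text
time: 33.05
tool_pos: [536.8, -301.8, 6.1]
tool_rot: [3.139, 0.003, 1.57]
ft_force: [-0.1, -1.1, -1.5]
gripper_width: 0.45
```

Call:
drive_tool:
  motion:
    - {"x": 0,"y": 0,"z": 0.15,"ax": 0,"ay": 0,"az": 0}

```text
time: 33.15
tool_pos: [536.9, -302.1, 5.4]
tool_rot: [3.139, 0.003, 1.57]
ft_force: [-5.8, 2.2, 11.3]
gripper_width: 0.449
```

Call:
drive_tool:
  motion:
    - {"x": 0,"y": 0,"z": 0.05,"ax": 0,"ay": 0,"az": 0}

```text
time: 33.25
tool_pos: [537.1, -302.2, 5.5]
tool_rot: [3.139, 0.003, 1.57]
ft_force: [-1.4, 0.6, -0.6]
gripper_width: 0.449
```

Call:
drive_tool:
  motion:
    - {"x": 0,"y": 0,"z": 0,"ax": 0,"ay": 0,"az": 0}
    - {"x": 0,"y": 0,"z": 0,"ax": 0,"ay": 0,"az": 0}
    - {"x": 0,"y": 0,"z": 0,"ax": 0,"ay": 0,"az": 0}
    - {"x": 0,"y": 0,"z": 0,"ax": 0,"ay": 0,"az": 0}
  gripper: 60

```text
time: 33.65
tool_pos: [537.9, -302.7, 6.2]
tool_rot: [3.137, 0.004, 1.57]
ft_force: [0.1, -0.2, -0.5]
gripper_width: 0.714
```

Call:
drive_tool:
  motion:
    - {"x": 0,"y": 0,"z": -1,"ax": 0,"ay": 0,"az": 0}
    - {"x": 0,"y": 0,"z": -2.5,"ax": 0,"ay": 0,"az": 0}
    - {"x": 0,"y": 0,"z": -3,"ax": 0,"ay": 0,"az": 0}
    - {"x": 0,"y": -0.5,"z": -1.5,"ax": 0,"ay": 0,"az": 0}
    - {"x": 0,"y": -2,"z": 0,"ax": 0,"ay": 0,"az": 0}

```text
time: 34.15
tool_pos: [513.0, -302.2, 90.5]
tool_rot: [3.136, 0.004, 1.571]
ft_force: [-0.4, -0.9, 0.1]
gripper_width: 0.763
```

Call:
drive_tool:
  motion:
    - {"x": 0.1,"y": -3.5,"z": 0,"ax": 0,"ay": 0,"az": 0}
    - {"x": 0.1,"y": -3.5,"z": 0,"ax": 0,"ay": 0,"az": 0}
    - {"x": 0.1,"y": -3.5,"z": 0,"ax": 0,"ay": 0,"az": 0}
    - {"x": 0.1,"y": -3,"z": 0,"ax": 0,"ay": 0,"az": 0}
    - {"x": 0.1,"y": -1.5,"z": 0,"ax": 0,"ay": 0,"az": 0}

```text
time: 34.65
tool_pos: [357.8, -297.4, 91.9]
tool_rot: [3.133, 0.009, 1.574]
ft_force: [0.2, -0.4, 0.8]
gripper_width: 0.769
```

```bash
python3 st.py; python3 go.py 349 -295.5 60
```

```text
34.75 [ 358.3 -297.6   92. ] [3.133 0.009 1.573] [-0.1  0.4 -0.3] 66.5
now [ 358.3 -297.6   92. ] w 66.5 F [-0.1  0.4 -0.3] shift cm [ 0.24 -0.96  3.19] turn [0.5  0.49 0.1 ]
```

Call:
drive_tool:
  motion:
    - {"x": 0.2,"y": -0.9,"z": 0.5,"ax": 0.5,"ay": 0.5,"az": 0.1}
    - {"x": 0,"y": 0,"z": 1,"ax": 0,"ay": 0,"az": 0}
    - {"x": 0,"y": 0,"z": 1,"ax": 0,"ay": 0,"az": 0}
    - {"x": 0,"y": 0,"z": 0.5,"ax": 0,"ay": 0,"az": 0}
    - {"x": 0,"y": 0,"z": 0,"ax": 0,"ay": 0,"az": 0}

```text
time: 35.25
tool_pos: [350.7, -295.7, 59.3]
tool_rot: [3.141, -0.0, 1.571]
ft_force: [-0.4, -1.0, 0.5]
gripper_width: 0.764
```

```bash
python3 st.py; python3 eye.py 349 -295.5; python3 go.py 349 -295.5 30
```

```text
35.35 [ 350.9 -296.1   60.1] [3.14  0.    1.572] [0.2 0.8 0.8] 66.4
pred [311.7 276.4]
[ 222   21   52   58 2369] [247.4  49.4] [ 319.2 -181.6   50. ] bboxc [ 319.5 -181.8   50. ] [ 83  99 111]
[ 135  255   45   41 1423] [156.7 274.8] [ 263.4 -294.6   50. ] bboxc [ 263.7 -295.    50. ] [ 74  89 102]
[ 288  256   46   42 1542] [310.7 276.5] [ 348.5 -295.5   50. ] bboxc [ 348.6 -295.8   50. ] [ 78  94 107]
[ 220  381   66   40 2188] [253.3 399.2] [ 312.9 -376.8   50. ] bboxc [ 312.6 -378.1   50. ] [ 73  89 102]
now [ 351.1 -296.4   60.6] w 66.6 F [ 0.2 -0.7 -1. ] shift cm [ 0.1  -0.21  3.06] turn [0.1  0.06 0.03]
```

Call:
drive_tool:
  motion:
    - {"x": 0.1,"y": -0.25,"z": 0.5,"ax": 0.1,"ay": 0,"az": 0}
    - {"x": 0,"y": 0,"z": 1,"ax": 0,"ay": 0,"az": 0}
    - {"x": 0,"y": 0,"z": 1,"ax": 0,"ay": 0,"az": 0}
    - {"x": 0,"y": 0,"z": 0.4,"ax": 0,"ay": 0,"az": 0}
    - {"x": 0,"y": 0,"z": 0,"ax": 0,"ay": 0,"az": 0}

```text
time: 35.9
tool_pos: [348.9, -295.8, 29.6]
tool_rot: [3.141, 0.002, 1.572]
ft_force: [-0.3, -0.7, -0.4]
gripper_width: 0.765
```

```bash
python3 st.py; python3 go.py 348.5 -295.6 4
```

```text
36.0 [ 349.2 -296.1   30.3] [3.140e+00 3.000e-03 1.572e+00] [ 0.4 -0.6 -0.5] 66.4
now [ 349.2 -296.1   30.3] w 66.4 F [ 0.4 -0.6 -0.5] shift cm [ 0.06 -0.07  2.63] turn [0.07 0.16 0.05]
```

Call:
drive_tool:
  motion:
    - {"x": 0.06,"y": -0.1,"z": 0.6,"ax": 0,"ay": 0.2,"az": 0}
    - {"x": 0,"y": 0,"z": 0.9,"ax": 0,"ay": 0,"az": 0}
    - {"x": 0,"y": 0,"z": 0.7,"ax": 0,"ay": 0,"az": 0}
    - {"x": 0,"y": 0,"z": 0.4,"ax": 0,"ay": 0,"az": 0}
    - {"x": 0,"y": 0,"z": 0,"ax": 0,"ay": 0,"az": 0}

```text
time: 36.5
tool_pos: [348.5, -296.0, 2.5]
tool_rot: [3.139, 0.0, 1.572]
ft_force: [0.3, 0.4, -0.6]
gripper_width: 0.764
```

Call:
drive_tool:
  motion:
    - {"x": 0,"y": 0,"z": 0,"ax": 0,"ay": 0,"az": 0}
    - {"x": 0,"y": 0,"z": 0,"ax": 0,"ay": 0,"az": 0}
    - {"x": 0,"y": 0,"z": 0,"ax": 0,"ay": 0,"az": 0}
    - {"x": 0,"y": 0,"z": 0,"ax": 0,"ay": 0,"az": 0}
    - {"x": 0,"y": 0,"z": 0,"ax": 0,"ay": 0,"az": 0}
  gripper: 255

```text
time: 37.0
tool_pos: [348.8, -296.3, 3.0]
tool_rot: [3.139, 0.001, 1.572]
ft_force: [0.3, -0.8, -0.8]
gripper_width: 0.451
```

```bash
python3 st.py; python3 st.py; python3 go.py 507 -371.7 70
```

```text
37.1 [ 348.8 -296.2    2.9] [3.139e+00 1.000e-03 1.572e+00] [ 1.4  0.2 -0.2] 39.3
37.2 [ 348.8 -296.2    2.9] [3.139e+00 1.000e-03 1.572e+00] [ 0.1 -0.1 -0.4] 39.5
now [ 348.8 -296.2    2.9] w 39.5 F [ 0.1 -0.1 -0.4] shift cm [-7.56 15.83 -6.67] turn [0.15 0.03 0.05]
```

Call:
drive_tool:
  motion:
    - {"x": 0,"y": 0,"z": -0.5,"ax": 0,"ay": 0,"az": 0}
    - {"x": 0,"y": 0,"z": -1.5,"ax": 0,"ay": 0,"az": 0}
    - {"x": 0,"y": 0,"z": -2.5,"ax": 0,"ay": 0,"az": 0}
    - {"x": -0.3,"y": 0.5,"z": -2,"ax": 0,"ay": 0,"az": 0}
    - {"x": -0.7,"y": 1.5,"z": -0.5,"ax": 0,"ay": 0,"az": 0}

```text
time: 37.7
tool_pos: [366.4, -303.8, 74.2]
tool_rot: [-3.14, -0.004, 1.571]
ft_force: [0.6, 0.7, -0.6]
gripper_width: 0.453
```

Call:
drive_tool:
  motion:
    - {"x": -1.2,"y": 2.5,"z": 0,"ax": 0,"ay": 0,"az": 0}
    - {"x": -1.5,"y": 3.2,"z": 0,"ax": 0,"ay": 0,"az": 0}
    - {"x": -1.5,"y": 3.2,"z": 0,"ax": 0,"ay": 0,"az": 0}
    - {"x": -1.3,"y": 2.7,"z": 0,"ax": 0,"ay": 0,"az": 0}
    - {"x": -0.6,"y": 1.3,"z": 0,"ax": 0,"ay": 0,"az": 0}

```text
time: 38.2
tool_pos: [501.1, -368.2, 77.9]
tool_rot: [3.14, -0.0, 1.57]
ft_force: [-0.1, -0.2, -0.4]
gripper_width: 0.452
```

```bash
python3 st.py; python3 go.py 507 -371.7 35
```

```text
38.3 [ 500.6 -367.9   77.8] [ 3.14 -0.    1.57] [-0.5  0.  -0.6] 39.2
now [ 500.6 -367.9   77.8] w 39.2 F [-0.5  0.  -0.6] shift cm [-0.38  0.64  4.28] turn [ 0.09 -0.02 -0.02]
```

Call:
drive_tool:
  motion:
    - {"x": -0.35,"y": 0.6,"z": 0.7,"ax": 0,"ay": 0,"az": 0}
    - {"x": 0,"y": 0,"z": 1.5,"ax": 0,"ay": 0,"az": 0}
    - {"x": 0,"y": 0,"z": 1.5,"ax": 0,"ay": 0,"az": 0}
    - {"x": 0,"y": 0,"z": 1,"ax": 0,"ay": 0,"az": 0}
    - {"x": 0,"y": 0,"z": 0.4,"ax": 0,"ay": 0,"az": 0}

```text
time: 38.8
tool_pos: [503.4, -369.5, 21.5]
tool_rot: [-3.14, -0.003, 1.57]
ft_force: [0.1, 0.1, -0.4]
gripper_width: 0.453
```

```bash
python3 st.py; python3 go.py 507 -371.7 7
```

```text
38.9 [ 503.6 -369.6   22. ] [-3.14e+00 -3.00e-03  1.57e+00] [-0.2 -0.5 -0.2] 39.4
now [ 503.6 -369.6   22. ] w 39.4 F [-0.2 -0.5 -0.2] shift cm [-0.22  0.34  1.5 ] turn [-0.1  -0.18 -0.05]
```

Call:
drive_tool:
  motion:
    - {"x": -0.2,"y": 0.25,"z": 0.5,"ax": -0.1,"ay": -0.2,"az": 0}
    - {"x": 0,"y": 0,"z": 0.6,"ax": 0,"ay": 0,"az": 0}
    - {"x": 0,"y": 0,"z": 0.35,"ax": 0,"ay": 0,"az": 0}
    - {"x": 0,"y": 0,"z": 0,"ax": 0,"ay": 0,"az": 0}

```text
time: 39.3
tool_pos: [507.3, -372.8, 7.9]
tool_rot: [3.139, 0.003, 1.57]
ft_force: [0.0, 0.0, -1.1]
gripper_width: 0.45
```

Call:
drive_tool:
  motion:
    - {"x": 0,"y": 0,"z": 0.15,"ax": 0,"ay": 0,"az": 0}

```text
time: 39.4
tool_pos: [507.6, -373.0, 6.7]
tool_rot: [3.139, 0.003, 1.57]
ft_force: [-1.1, -0.4, -1.6]
gripper_width: 0.451
```

Call:
drive_tool:
  motion:
    - {"x": 0,"y": 0,"z": 0.1,"ax": 0,"ay": 0,"az": 0}

```text
time: 39.5
tool_pos: [507.6, -373.1, 5.9]
tool_rot: [3.139, 0.003, 1.57]
ft_force: [-2.1, 0.6, 5.0]
gripper_width: 0.45
```

Contact felt at the expected height; release, retreat, and check with the top and side views.

Call:
drive_tool:
  motion:
    - {"x": 0,"y": 0,"z": 0,"ax": 0,"ay": 0,"az": 0}
    - {"x": 0,"y": 0,"z": 0,"ax": 0,"ay": 0,"az": 0}
    - {"x": 0,"y": 0,"z": 0,"ax": 0,"ay": 0,"az": 0}
    - {"x": 0,"y": 0,"z": 0,"ax": 0,"ay": 0,"az": 0}
  gripper: 60

```text
time: 39.9
tool_pos: [508.4, -373.8, 6.9]
tool_rot: [3.137, 0.005, 1.57]
ft_force: [0.1, -0.2, -0.3]
gripper_width: 0.715
```

Call:
drive_tool:
  motion:
    - {"x": 0,"y": 0,"z": -1,"ax": 0,"ay": 0,"az": 0}
    - {"x": 0,"y": 0,"z": -2.5,"ax": 0,"ay": 0,"az": 0}
    - {"x": 0,"y": 0,"z": -3,"ax": 0,"ay": 0,"az": 0}
    - {"x": 0,"y": 0,"z": -3,"ax": 0,"ay": 0,"az": 0}
    - {"x": 0,"y": 0,"z": -2,"ax": 0,"ay": 0,"az": 0}

```text
time: 40.4
tool_pos: [505.7, -371.0, 124.0]
tool_rot: [-3.141, -0.001, 1.57]
ft_force: [1.1, 0.5, 0.8]
gripper_width: 0.768
```

Call:
drive_tool:
  motion:
    - {"x": -2,"y": -2,"z": 0,"ax": 0,"ay": 0,"az": 0}
    - {"x": -3.5,"y": -3,"z": 0,"ax": 0,"ay": 0,"az": 0}
    - {"x": -3.5,"y": -3,"z": 0,"ax": 0,"ay": 0,"az": 0}
    - {"x": -2,"y": -2,"z": 0,"ax": 0,"ay": 0,"az": 0}
    - {"x": 0,"y": 0,"z": 0,"ax": 0,"ay": 0,"az": 0}

```text
time: 40.9
tool_pos: [407.2, -487.4, 136.2]
tool_rot: [3.132, 0.012, 1.575]
ft_force: [0.3, 0.5, 0.1]
gripper_width: 0.767
```

```bash
python3 - <<'E'
from bench import cams,r
from h import *
t=cams.capture("top"); s=cams.capture("side")
a=np.clip(cv2.resize(t["image"][110:340,150:540],None,fx=2,fy=2,interpolation=2)*1.6,0,255).astype(np.uint8); cv2.imwrite("pics/endtop.png",a[:,:,::-1])
b=np.clip(cv2.resize(s["image"][140:480,200:520],None,fx=1.75,fy=1.75,interpolation=2)*1.6,0,255).astype(np.uint8); cv2.imwrite("pics/endside.png",b[:,:,::-1])
print(r.observe()["time"])
for n,P in dict(round=(535,337,57),square=(636,-124.3,57),flux=(643.4,116.3,39),e1=(536,-301,53),e2=(507,-371.7,53)).items(): print(n,(np.array(proj(t,P))-[150,110])*2,(np.array(proj(s,P))-[200,140])*1.75)
E
```

```text
41.0
round [ 41.37848986 165.58193128] [205.70499382  21.97317416]
square [462.84881986  82.12437702] [419.89599233 242.09169307]
flux [247.0259823   77.42620424] [338.16761579 114.67166736]
e1 [624.31471183 174.4397815 ] [396.851427   418.25376252]
e2 [690.0927824  201.66849673] [398.90948683 507.37410121]
```

View pics/endtop.png

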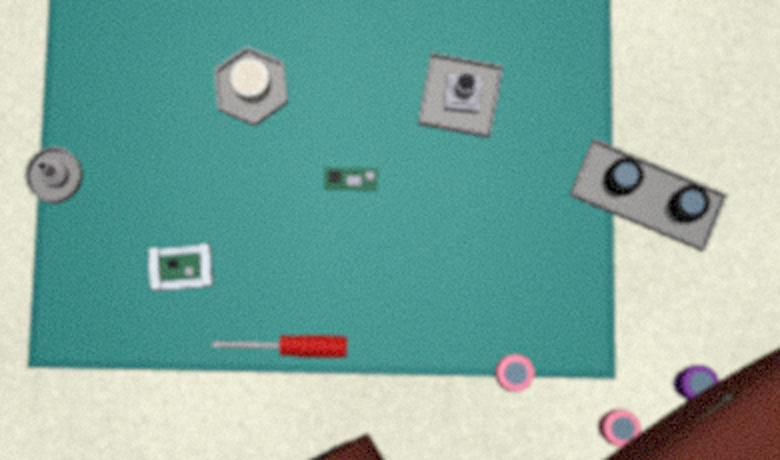

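View pics/endside.png

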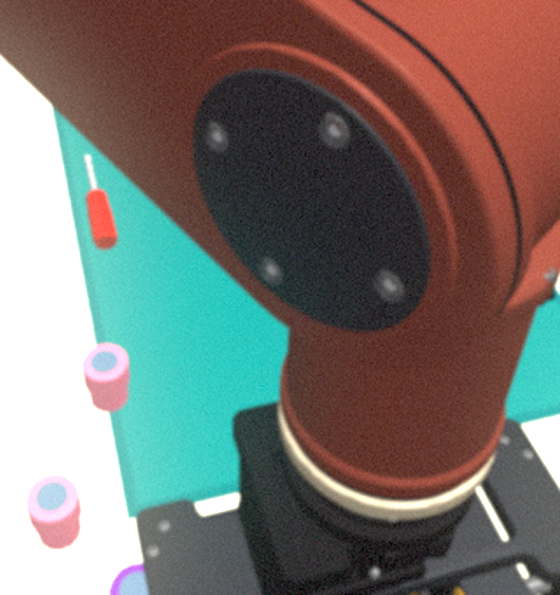

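```bash
python3 -c "
from bench import r
print(r.finish_job())"
```

```text
the job is handed in; nothing more can be done
None
```

All five parts are in their trays and the job is handed in at about 41 s of the 131 s allowed; it reports no verdict.

- **Placing:** Each part was gripped at its known diameter and lowered until the wrist force showed the tray floor. That contact came within about 0.3 mm of the expected height each time; then I released it.
- **Last check:** The top picture shows every part standing in its own tray. The tops of the flux pot, square nozzle and eyepieces are within about 2 px (4 mm or less) of where they should be. I judged the round nozzle only by its collar, which is centred in the dish by eye. The clamp is at the same pixels as at the start, and the pink and purple look-alikes still stand.
- **Check that failed:** The last side picture was blocked by the arm, so upright posture was only confirmed from above.
- **Disagreement:** Both cameras showed the fingertips about 25 mm above the reported TCP. My first two grasps of the square nozzle therefore closed above it without moving it. I then gripped at correspondingly lower readings for all five parts.

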